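# Clamp a six-well plate on the shaker with its ratchet eccentric

### The job

The six-well plate lies loose in its nest on the plate shaker. Clamp it: work the ratchet lever of the eccentric back and forth until the eccentric's high point stands squarely on the sprung plunger and the pad presses the plate home against the end stop, then let go of the lever. Handle nothing but the lever: keep the gripper and arm off the plate, the eccentric, the plunger and the pad, and leave everything else on the bench and the platform where it is.

Things in the scene. Friction and masses are not known exactly. Their poses are not given: they have to be found in the camera images.
- shaker: White bench-top plate shaker; fixed. Aluminium platform 270 (x) x 356 mm (y), its top 92 mm above the bench. Origin: on the bench under the platform's middle; x points away from the front panel (display, dial; facing the robot), y along the platform's long side. Plate nest on the +y half, clamp on the -y half; a 12 mm high rim along the -y edge, 10 mm along the rear.
- cam_axis (a point): Fixed vertical axis of the eccentric and of the ratchet lever, at shaker (40, -95) mm. The point lies at the top of the eccentric disc, 32 mm above the platform; a small dark bolt head marks it from above.
- cam: The eccentric: bright steel disc, 48 mm in diameter, 12 mm thick (20 to 32 mm above the platform), its middle 8 mm off the axis, on a 16-tooth ratchet wheel. Origin on the axis at platform level. The lever drives it clockwise (from above) only; friction keeps it where it is left. It starts 112 to 206 degrees short of the plunger. Past the high point the pad slackens and another full turn is needed.
- cam_high (a point): High point of the eccentric: on the disc's rim where it is farthest (32 mm) from the axis, 26 mm above the platform. A small dark punch mark on the disc's top face stands beside it.
- plunger_tip (a point): Tip of the 12 mm steel ball on the end of the sprung plunger, in the shaker's +y direction from the axis, 26 mm above the platform. At rest 22 mm from the axis, 32 mm when the high point is on it. The plunger slides along the shaker's y in an aluminium guide block whose top is 34 mm above the platform; a spring returns it towards the axis.
- plunger: The sprung plunger that carries ball and pad. Origin: middle of the ball, 6 mm beyond plunger_tip.
- grip_post (a point): Top of the black upright grip post at the end of the flat steel ratchet lever: post 14 mm in diameter, 10 to 65 mm above the platform, its middle 100 mm from the cam axis. Force at the post: under 1 N swinging back or in lost motion; 4.5 N driving the free eccentric, up to 7.5 N on the rise against the plunger (most 40 degrees short), 4.5 N again on the high point, 2 N beyond.
- lever: The ratchet lever; arm top 9, pawl housing 18 mm above the platform. It swings level about the cam axis, 0.66 rad to either side of the shaker's -x direction, between two 16 mm high stop pins. Clockwise from above (post towards +y, the plate's side) it drives the eccentric; back, it clicks over a tooth every 22.5 degrees: a driving swing begins with up to one tooth of lost motion; a full one gives three.
- plate: The six-well plate with lid to be clamped, clear and white plastic, 85 (x) x 127.5 (y) x 19 mm high, loose. Origin: centre of its underside; its y runs along the shaker's y. It lies on the platform between two 8 mm high steel guide rails, about 3 to 5.5 mm short of the end stop.
- pad: Sprung pressure pad with a rubber face 36 mm wide, on the plate end of the plunger and carried along by it; origin at the middle of the plunger's ball while its spring is relaxed. Once the plate is home the pad yields, pressing with 10 N at first and about 18 N on the high point.
- end_stop (a point): Middle of the face of the fixed steel end stop (70 mm wide, 14 mm high), at shaker (40, 120.5) mm, 7 mm above the platform; it faces the shaker's -y. With the plate home, the plate's origin lies 63.75 mm from this face.
- dishes: Two stacked clear culture dishes, 58 mm in diameter, 29 mm high together, on the rubber mat at the front of the platform's +y half. Origin: centre of the underside. Bystander.
- spare_plate: A second six-well plate like the first, lying on the bench to the right (-y) of the shaker. Bystander.
- bottle: Amber reagent bottle with blue cap, 70 mm in diameter, 140 mm high, on the bench to the left. Bystander.
- tube_rack: Blue rack with capped tubes, 100 x 240 mm, 110 mm high, on the bench to the left. Bystander.
- tip_box: Open box of white pipette tips, 90 x 125 mm, 57 mm high, at the back right. Bystander.
- pipette: Grey and white pipette, 290 mm long, 24 mm thick, lying on the bench to the right. Bystander.
- marker: Black marker pen, 135 mm long, 13 mm thick, lying on the bench to the left of the shaker's front. Bystander.

How it is judged:
By the outcome, as a careful person would: the job done as asked, in the order asked, and still so for the second after the job is handed in, with the robot touching nothing.
It also fails if it takes over 72 s, if anything falls off the work surface, if the arm or the gripper's body presses on something with over 40 N, if the wrist force passes 120 N, or if a joint passes its speed limit or range.

### The arm

A 7-joint arm with a two-finger parallel gripper is mounted at the origin on the work surface. World frame = base frame: x ahead of the robot, y to its left, z up, the work surface at z = 0. Lengths are in m, angles in rad, forces in N, time in s.
With the tool pointing down it reaches from about 0.425 to 0.925 m from the base axis. Payload 6.8 kg.
Tool frame: the origin (TCP) lies midway between the tips of the shut fingers; the grasp point (between the pads) lies 19 mm behind it; z points along the fingers, y is the direction in which the jaws open and shut (so a half turn about z gives the same grasp; the last joint's range is limited). The gripper opens to 88 mm and grips with 3 to 60 N. Pads are 20 mm wide; open, the fingers measure 115 mm over their backs; the gripper's body (75 mm by 178 mm) begins 61 mm behind the grasp point.
Start: joints at [-1.288, 0.477, 0.022, 1.555, -0.011, 1.109, -0.083], TCP at [0.257, 0.624, 0.223] pointing down, gripper open.
Joint ranges: [-2.96, 2.96], [-0.34, 2.1], [-1.41, 1.46], [0.24, 2.44], [-1.37, 4.51], [0.17, 1.92], [-2.96, 2.96]. Speed limits (rad/s): [2.39, 2.39, 3.14, 3.14, 3.14, 3.14, 3.14].

### API

Orientations are given as a 3x3 rotation matrix whose columns are the frame's x, y, z axes.
In Python, from station import readout, get_image, workorder, find_in, mark_of gives the robot as it stands. The module is installed in compiled form; this text tells all that it offers.
- The arm moves only by the tool arm_command, never from a script. Its argument "deltas" is a list of rows, each an object of numbers: "dx", "dy", "dz": the shift along the tool's x, y, z in cm; "wx", "wy", "wz": the turn, a rotation vector about the tool's x, y, z in rad; "gripper": the closure, from -1 (fully open) to 1 (shut). A call has 1 to 20 rows; each row shifts and turns the commanded pose from where the row before left it, along the tool's axes as they then stand; what a row does not reach is not made up. A row lasts 1/12 s, in which the tool goes at most 41.7 mm and 7.16 degrees, less where a joint would pass 70% of its speed; a pose out of reach is approached as far as the arm can. A call is refused whole if a number of a shift passes 4.17 or a number of a turn 0.125, either way. A call with a gripper value outside its range is refused whole. The fingers move at their own pace and stop on an object; "squeeze" is the grip in N (left out, the last holds). Time passes only in rows, so rows that do not move let the fingers close. It gives the time, the measured TCP pose, the force and the opening at its end, in the units of the state.
- readout.sense(): the state, without advancing time (a new reading comes with each control period).
- get_image(name): name is "scene" or "top"; returns a dict with "img" (384x512x3 uint8, red, green, blue), "intrinsics" (3x3 intrinsics, pixels), "camera_from_world" (4x4, takes a point from world to camera coordinates). Camera axes: x right, y up, looking along -z (the intrinsics and any distortion apply to the point x, -y, -z); pixel columns grow to the right and rows downward; lengths in m; the calibration is good to about 2 mm. A picture is of the moment at which its call begins. There is no depth.
- workorder.close_job(): hands the job in, once; it reports no verdict.
Trained networks look in the newest picture that a camera, given by its name, has taken for a name from the list of things; names that differ only in an ending like _2 or _b are one class to them, and where a whole thing is asked for, a point or a joint stands for the part that bears it (a point fixed in the world has none). Each returns a list of dicts, best first, with "conf" (0 to 1); they miss things now and then, are a little off and sometimes report something else, mostly with a low value. They report only what shows in the picture. A call takes as long as a camera call.
- find_in(name, camera): "extent" ([left, top, right, bottom] in pixels, round what is visible of it).
- mark_of(name, camera): "at" ([column, row] in pixels: a listed point, or the origin of a listed thing).
The state is a dict: "clock": time; "q": joint angles; "joint_vel": joint speeds; "joint_efforts": joint torques, N m; "eef_pos": TCP position; "eef_rot": TCP orientation; "force": force on the tool from outside, world axes, zero at the start; "wrist_torque": the same for the moment, N m; "finger_gap": finger opening in m.
Only numpy, scipy, OpenCV 4.12 (cv2) and the standard library are available. Lean on these libraries where they do the work, as an engineer would, in place of code of your own. Each camera call takes 0.05 s, during which the arm holds its last target.

## Working session

There is one attempt and no reset: what is moved stays moved. The work goes in short steps, Python scripts to look and compute and a tool call to move; the robot and the scene stay as the last step left them, time stands still between calls to the robot, and variables do not carry over. Pictures are saved under pics/ and viewed, and the job is handed in when it is done.

Besides the shell and the picture viewer there is one more tool, called after "Emit:" in YAML: its name, and indented under it one key for each argument. arm_command: Moves the arm, as the interface text tells. Its arguments: {"type":"object","properties":{"deltas":{"type":"array","items":{"type":"object","properties":{"dx":{"type":"number"},"dy":{"type":"number"},"dz":{"type":"number"},"wx":{"type":"number"},"wy":{"type":"number"},"wz":{"type":"number"},"gripper":{"type":"number"}}}},"squeeze":{"type":"number"}},"required":["deltas"]}

```bash
mkdir -p pics; cat > h.py <<'E'
import numpy as np, cv2
from station import readout, get_image, workorder, find_in, mark_of
def ray(im,uv):
    K=np.array(im['intrinsics']);T=np.array(im['camera_from_world'])
    p=np.linalg.inv(K)@np.array([uv[0],uv[1],1.]); d=np.array([p[0],-p[1],-p[2]])
    R=T[:3,:3]; return -R.T@T[:3,3], R.T@d
def at_z(im,uv,z):
    o,d=ray(im,uv); return o+d*(z-o[2])/d[2]
def proj(im,P):
    K=np.array(im['intrinsics']);T=np.array(im['camera_from_world'])
    c=T[:3,:3]@np.array(P)+T[:3,3]; q=K@np.array([c[0],-c[1],-c[2]]); return q[:2]/q[2]
def save(im,n,crop=None,s=1):
    a=im['img'][:,:,::-1]
    if crop: a=a[crop[1]:crop[3],crop[0]:crop[2]]
    if s!=1: a=cv2.resize(a,None,fx=s,fy=s,interpolation=cv2.INTER_CUBIC)
    cv2.imwrite('pics/'+n+'.png',a)
E
python3 - <<'E'
from h import *
for c in ['top','scene']:
    im=get_image(c); save(im,c+'0')
    for n in ['shaker','cam_axis','cam_high','plunger_tip','grip_post','end_stop','plate','pad','plunger','dishes']:
        m=mark_of(n,c)[:2]; print(c,n,[(np.round(x['at'],1).tolist(),round(x['conf'],2)) for x in m])
        z={'cam_axis':.124,'cam_high':.118,'plunger_tip':.118,'grip_post':.157,'end_stop':.099,'plate':.092,'pad':.118,'plunger':.118,'dishes':.094,'shaker':0}[n]
        if m: print('   ',np.round(at_z(im,m[0]['at'],z),4))
s=readout.sense(); print(s['clock'],s['eef_pos'],s['eef_rot'],s['force'],s['finger_gap'])
E
```

```text
top shaker [([229.1, 185.0], 0.77)]
    [0.548  0.0949 0.    ]
top cam_axis [([260.3, 173.1], 0.62)]
    [ 0.5629 -0.0012  0.124 ]
top cam_high [([267.3, 177.4], 0.77)]
    [ 0.5511 -0.0209  0.118 ]
top plunger_tip [([251.6, 171.5], 0.63)]
    [0.5691 0.0233 0.118 ]
top grip_post [([271.9, 199.3], 0.61), ([248.9, 171.2], 0.17)]
    [ 0.4847 -0.0297  0.157 ]
top end_stop [([182.8, 161.0], 0.84), ([208.1, 165.1], 0.34)]
    [0.6079 0.2217 0.099 ]
top plate [([209.4, 164.3], 0.61)]
    [0.5978 0.1457 0.092 ]
top pad [([186.8, 160.3], 0.64)]
    [0.6057 0.2067 0.118 ]
top plunger [([247.2, 165.8], 0.64), ([101.5, 158.5], 0.28)]
    [0.5859 0.0354 0.118 ]
top dishes [([181.3, 207.2], 0.86), ([399.7, 231.6], 0.28)]
    [0.4743 0.2272 0.094 ]
scene shaker [([282.5, 223.7], 0.97), ([392.0, 221.0], 0.31)]
    [0.5483 0.1033 0.    ]
scene cam_axis [([253.0, 204.9], 0.67)]
    [0.5713 0.0102 0.124 ]
scene cam_high [([242.9, 197.0], 0.81)]
    [ 0.5497 -0.0268  0.118 ]
scene plunger_tip [([261.7, 208.0], 0.62)]
    [0.5717 0.0369 0.118 ]
scene grip_post [([247.8, 169.9], 0.65)]
    [ 0.4766 -0.0308  0.157 ]
scene end_stop []
scene plate [([297.3, 229.4], 0.72), ([122.9, 219.5], 0.68)]
    [0.6006 0.1521 0.092 ]
scene pad [([257.4, 206.8], 0.41)]
    [0.571  0.0236 0.118 ]
scene plunger [([119.7, 192.6], 0.72), ([258.6, 208.2], 0.45)]
    [ 0.6293 -0.3905  0.118 ]
scene dishes [([332.0, 204.5], 0.64)]
    [0.4929 0.2386 0.094 ]
1.1 [0.25713842 0.62413324 0.22268393] [[-9.24602531e-01  3.80933275e-01  7.21464298e-06]
 [ 3.80933275e-01  9.24602530e-01  4.52292896e-05]
 [ 1.05586643e-05  4.45674132e-05 -9.99999999e-01]] [-0.80416803  0.51541804 -0.33051281] 0.08811817608811359
```

```bash
python3 - <<'E'
from h import *
im=get_image('top'); save(im,'t1',(150,120,310,240),5)
im=get_image('scene'); save(im,'s1',(190,130,350,250),5)
E
```

```text
(no output)
```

View pics/top0.png

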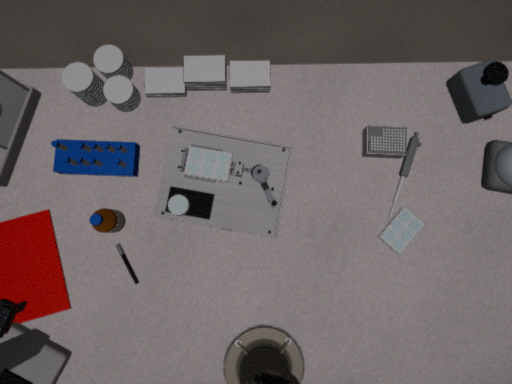

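View pics/scene0.png

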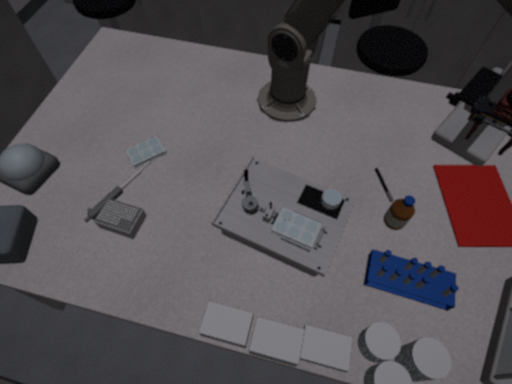

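View pics/t1.png

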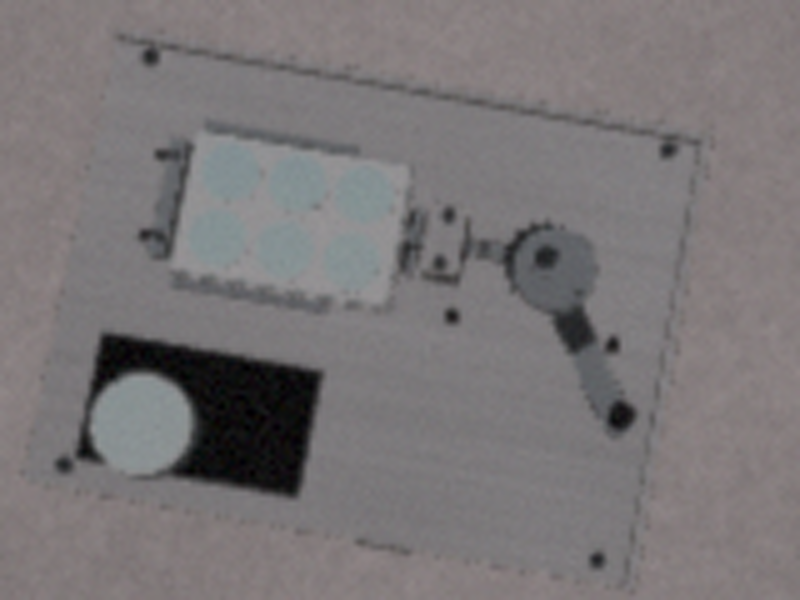

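View pics/s1.png

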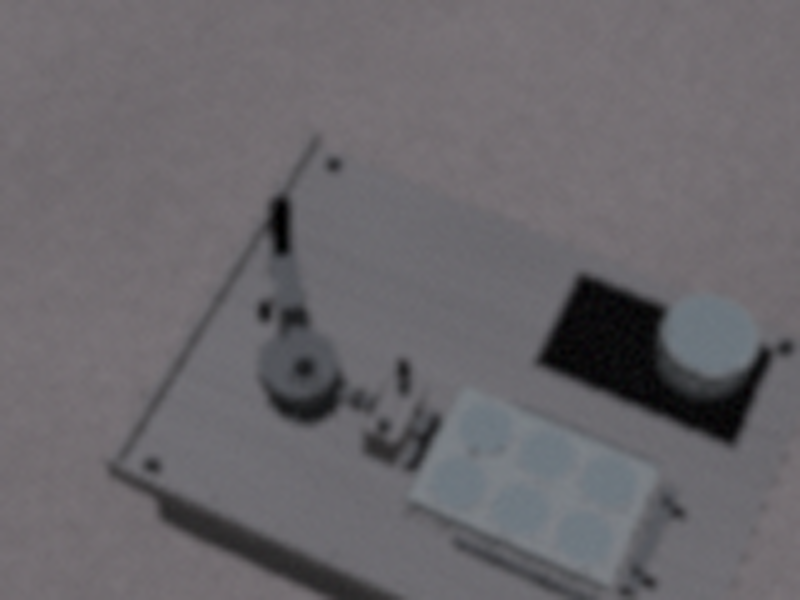

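```bash
python3 - <<'E'
from h import *
from scipy.optimize import least_squares
T=get_image('top');S=get_image('scene')
t=lambda u,v:(150+u/5,120+v/5); s=lambda u,v:(190+u/5,130+v/5)
obs=[(T,(-.135,.178,.092),t(25,480)),(T,(-.135,-.178,.092),t(628,588)),(T,(.135,.178,.092),t(118,40)),(T,(.135,-.178,.092),t(703,145)),
(T,(.04,-.095,.126),t(545,257)),(S,(.04,-.095,.126),s(304,368)),(S,(.135,-.178,.092),s(112,468)),(S,(-.135,-.178,.092),s(317,140))]
def w(p,l):
    c,n=np.cos(p[2]),np.sin(p[2]); return (p[0]+c*l[0]-n*l[1],p[1]+n*l[0]+c*l[1],l[2])
f=lambda p:np.concatenate([proj(i,w(p,l))-np.array(o) for i,l,o in obs])
r=least_squares(f,[.55,.1,-.2],loss='soft_l1'); p=r.x; print(p, f(p).reshape(-1,2).round(1).tolist())
ax=np.array(w(p,(.04,-.095,.124))); print('axis',ax,'rim',w(p,(.04,-.095,.124)),'endstop',w(p,(.04,.1205,.099)))
# post angle
for im,uv in((T,t(621,414)),(S,s(281,200))):
    q=at_z(im,uv,.157); d=q-ax; print(q, np.hypot(*d[:2]), 'ang rel -x', np.arctan2(d[1],d[0])-p[2])
g=lambda a:np.concatenate([proj(im,(ax[0]-.1*np.cos(p[2]+a),ax[1]-.1*np.sin(p[2]+a),.157))-np.array(uv) for im,uv in((T,t(621,414)),(S,s(281,200)))])
r=least_squares(lambda a:g(a[0]),[.5]);print('a (ccw from -x)',r.x,g(r.x[0]))
E
```

```text
[ 0.54738393  0.1051849  -0.20143639] [[-1.4, 0.2], [0.5, 0.3], [-1.0, -2.1], [0.9, -2.0], [-0.6, 0.0], [0.5, -0.6], [-0.5, -0.6], [-1.0, -1.1]]
axis [0.56756784 0.00410271 0.124     ] rim (np.float64(0.5675678377677276), np.float64(0.004102705253453409), 0.124) endstop (np.float64(0.6106844066769364), np.float64(0.21524533828974346), 0.099)
[ 0.47498373 -0.03567119  0.157     ] 0.1007659676410271 ang rel -x -2.5343979957493485
[ 0.47814303 -0.03538097  0.157     ] 0.09775354907231364 ang rel -x -2.524368791112447
a (ccw from -x) [0.61123805] [ 0.01513223 -0.31832049  0.08552258 -0.63285746]
```

Emit:
arm_command:
  deltas:
    - {"dx": -1.3, "dy": -1.5, "gripper": 0}
    - {"dx": -2.5, "dy": -2.9}
    - {"dx": -2.5, "dy": -2.9}
    - {"dx": -2.5, "dy": -2.9}
    - {"dx": -2.5, "dy": -2.9}
    - {"dx": -2.5, "dy": -2.9}
    - {"dx": -2.5, "dy": -2.9}
    - {"dx": -2.5, "dy": -2.9}
    - {"dx": -2.5, "dy": -2.9}
    - {"dx": -2.5, "dy": -2.9}
    - {"dx": -2.5, "dy": -2.9}
    - {"dx": -2.5, "dy": -2.9}
    - {"dx": -2.5, "dy": -2.9}
    - {"dx": -2.5, "dy": -2.9}
    - {"dx": -2.5, "dy": -2.9}
    - {"dx": -2.5, "dy": -2.9}
    - {"dx": -2.5, "dy": -2.9}
    - {"dx": -2.5, "dy": -2.9}
    - {"dx": -1.5, "dy": -1.9}

```text
invalid input at $.deltas[0]: expected keys dx, dy, dz, wx, wy, wz, gripper
```

Emit:
arm_command:
  deltas:
    - {"wz": -0.1}
    - {"wz": -0.1}
    - {"wz": -0.1}
    - {"wz": -0.1}
    - {"wz": -0.1}
    - {"wz": -0.1}
    - {"wz": -0.1}
    - {"wz": -0.1}
    - {}

```text
invalid input at $.deltas[0]: expected keys dx, dy, dz, wx, wy, wz, gripper
```

```bash
python3 - <<'E'
from h import *
s=readout.sense(); print(s['clock'],s['eef_pos'],s['eef_rot'],s['force'],s['finger_gap'],s['q'])
d=np.array([.4759,-.0358,.125])-s['eef_pos']; print(np.array(s['eef_rot']).T@d*100)
S=get_image('scene'); save(S,'s2',(190,110,350,230),5)
T=get_image('top'); save(T,'t2',(190,130,350,250),5)
E
```

```text
1.3 [0.25714141 0.62412903 0.22265292] [[-9.24603200e-01  3.80931649e-01  3.73783329e-05]
 [ 3.80931649e-01  9.24603201e-01  3.88176605e-06]
 [-3.30814387e-05  1.78276833e-05 -9.99999999e-01]] [ 0.06146595 -0.8042665   0.00789548] 0.08788711637152613 [-1.28810294  0.47702416  0.02240396  1.55538786 -0.01144909  1.10929429
 -0.08310849]
[-45.36495132 -52.68421639   9.76585376]
```

View pics/s2.png

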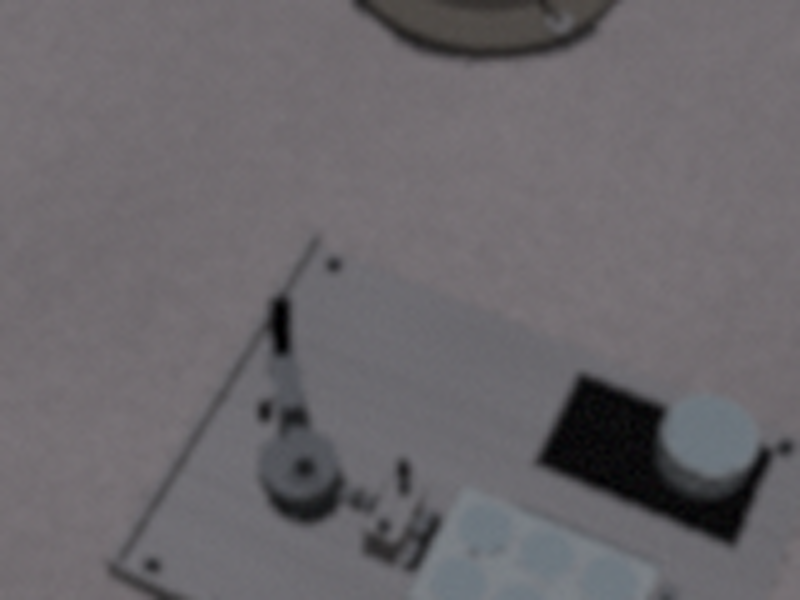

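View pics/t2.png

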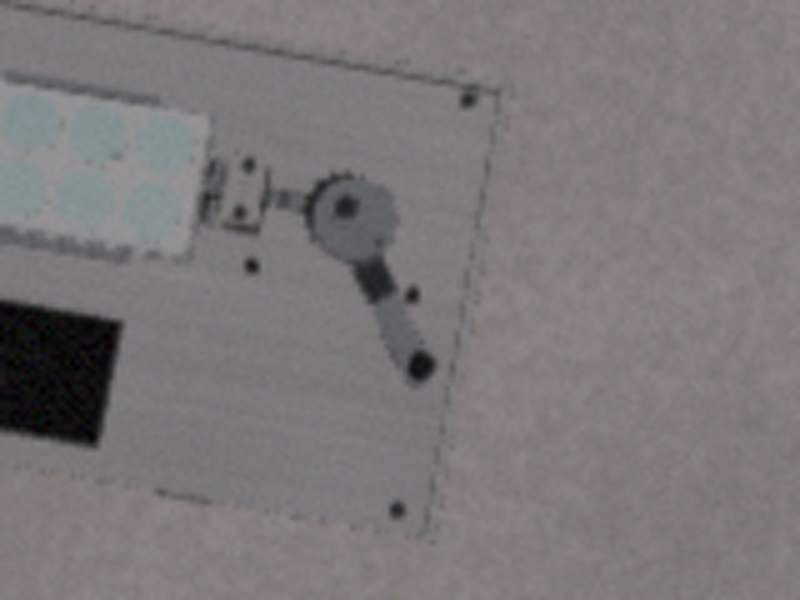

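The pictures show the lever near its back stop pin. The moves were refused because every row has to carry all seven keys.

Emit:
arm_command:
  deltas:
    - {"dx": -1.3, "dy": -1.5, "dz": 0, "wx": 0, "wy": 0, "wz": 0, "gripper": 0}
    - {"dx": -2.5, "dy": -2.9, "dz": 0, "wx": 0, "wy": 0, "wz": 0, "gripper": 0}
    - {"dx": -2.5, "dy": -2.9, "dz": 0, "wx": 0, "wy": 0, "wz": 0, "gripper": 0}
    - {"dx": -2.5, "dy": -2.9, "dz": 0, "wx": 0, "wy": 0, "wz": 0, "gripper": 0}
    - {"dx": -2.5, "dy": -2.9, "dz": 0, "wx": 0, "wy": 0, "wz": 0, "gripper": 0}
    - {"dx": -2.5, "dy": -2.9, "dz": 0, "wx": 0, "wy": 0, "wz": 0, "gripper": 0}
    - {"dx": -2.5, "dy": -2.9, "dz": 0, "wx": 0, "wy": 0, "wz": 0, "gripper": 0}
    - {"dx": -2.5, "dy": -2.9, "dz": 0, "wx": 0, "wy": 0, "wz": 0, "gripper": 0}
    - {"dx": -2.5, "dy": -2.9, "dz": 0, "wx": 0, "wy": 0, "wz": 0, "gripper": 0}
    - {"dx": -2.5, "dy": -2.9, "dz": 0, "wx": 0, "wy": 0, "wz": 0, "gripper": 0}
    - {"dx": -2.5, "dy": -2.9, "dz": 0, "wx": 0, "wy": 0, "wz": 0, "gripper": 0}
    - {"dx": -2.5, "dy": -2.9, "dz": 0, "wx": 0, "wy": 0, "wz": 0, "gripper": 0}
    - {"dx": -2.5, "dy": -2.9, "dz": 0, "wx": 0, "wy": 0, "wz": 0, "gripper": 0}
    - {"dx": -2.5, "dy": -2.9, "dz": 0, "wx": 0, "wy": 0, "wz": 0, "gripper": 0}
    - {"dx": -2.5, "dy": -2.9, "dz": 0, "wx": 0, "wy": 0, "wz": 0, "gripper": 0}
    - {"dx": -2.5, "dy": -2.9, "dz": 0, "wx": 0, "wy": 0, "wz": 0, "gripper": 0}
    - {"dx": -2.5, "dy": -2.9, "dz": 0, "wx": 0, "wy": 0, "wz": 0, "gripper": 0}
    - {"dx": -2.5, "dy": -2.9, "dz": 0, "wx": 0, "wy": 0, "wz": 0, "gripper": 0}
    - {"dx": -1.5, "dy": -1.9, "dz": 0, "wx": 0, "wy": 0, "wz": 0, "gripper": 0}
  squeeze: 10

```text
clock: 2.98
eef_pos: [0.476, -0.0396, 0.2232]
eef_rot: [[-0.923, 0.384, 0.002], [0.384, 0.923, -0.001], [-0.002, -0.0, -1.0]]
force: [0.1, 0.7, 0.5]
finger_gap: 0.0438
```

Emit:
arm_command:
  deltas:
    - {"dx": 0, "dy": 0, "dz": 0, "wx": 0, "wy": 0, "wz": -0.1, "gripper": 0}
    - {"dx": 0, "dy": 0, "dz": 0, "wx": 0, "wy": 0, "wz": -0.1, "gripper": 0}
    - {"dx": 0, "dy": 0, "dz": 0, "wx": 0, "wy": 0, "wz": -0.1, "gripper": 0}
    - {"dx": 0, "dy": 0, "dz": 0, "wx": 0, "wy": 0, "wz": -0.1, "gripper": 0}
    - {"dx": 0, "dy": 0, "dz": 0, "wx": 0, "wy": 0, "wz": -0.1, "gripper": 0}
    - {"dx": 0, "dy": 0, "dz": 0, "wx": 0, "wy": 0, "wz": -0.1, "gripper": 0}
    - {"dx": 0, "dy": 0, "dz": 0, "wx": 0, "wy": 0, "wz": -0.1, "gripper": 0}
    - {"dx": 0, "dy": 0, "dz": 0, "wx": 0, "wy": 0, "wz": -0.1, "gripper": 0}
    - {"dx": 0, "dy": 0, "dz": 0, "wx": 0, "wy": 0, "wz": 0, "gripper": 0}

```text
clock: 3.73
eef_pos: [0.4753, -0.0357, 0.2228]
eef_rot: [[-0.916, -0.401, 0.0], [-0.401, 0.916, 0.0], [-0.0, -0.0, -1.0]]
force: [-0.2, -0.3, 0.7]
finger_gap: 0.0439
```

```bash
python3 - <<'E'
from h import *
s=readout.sense(); print(s['clock'],s['eef_pos'],s['eef_rot'],s['force'],s['finger_gap'],s['q'])
d=np.array([.4759,-.0358,.125])-s['eef_pos']; print(np.array(s['eef_rot']).T@d*100)
S=get_image('scene'); save(S,'s3',(190,110,350,230),5)
T=get_image('top'); save(T,'t3',(190,130,350,250),5)
E
```

```text
3.7333 [ 0.47527563 -0.03573955  0.22282323] [[-9.16078533e-01 -4.00998689e-01  4.14389800e-04]
 [-4.00998649e-01  9.16078627e-01  1.80042319e-04]
 [-4.51810373e-04 -1.23684645e-06 -9.99999898e-01]] [-0.23436671 -0.25408527  0.74158259] 0.04392521155354997 [-0.37781765  0.14517515  0.35853775  2.03427659 -0.06171353  0.97172392
  1.9954698 ]
[-0.05035288 -0.03056284  9.78234653]
```

View pics/s3.png

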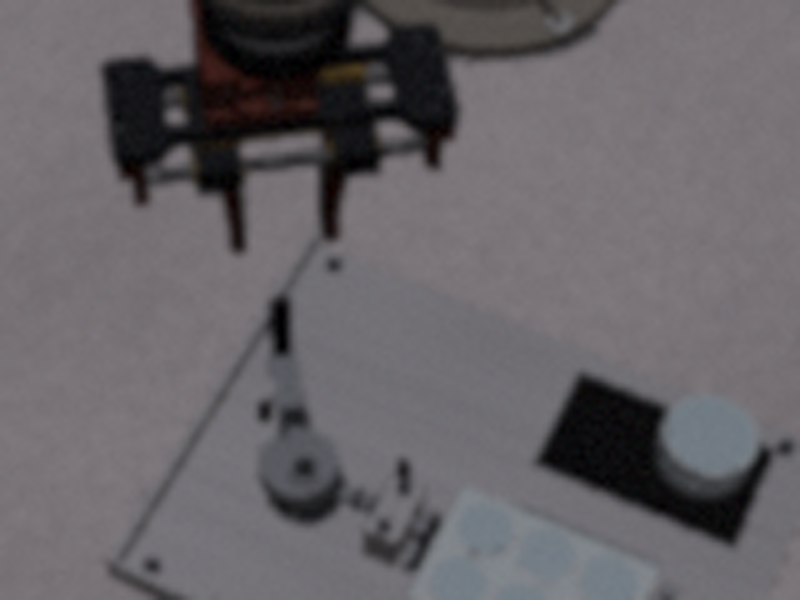

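View pics/t3.png

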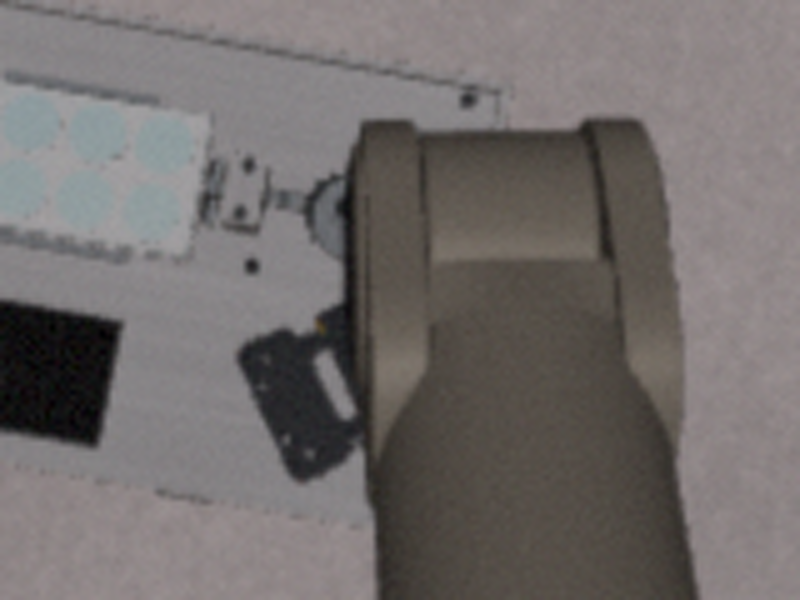

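Emit:
arm_command:
  deltas:
    - {"dx": 0, "dy": 0, "dz": 1.5, "wx": 0, "wy": 0, "wz": 0, "gripper": 0}
    - {"dx": 0, "dy": 0, "dz": 2, "wx": 0, "wy": 0, "wz": 0, "gripper": 0}
    - {"dx": 0, "dy": 0, "dz": 1, "wx": 0, "wy": 0, "wz": 0, "gripper": 0}
    - {"dx": 0, "dy": 0, "dz": 1, "wx": 0, "wy": 0, "wz": 0, "gripper": 0}
    - {"dx": 0, "dy": 0, "dz": 0, "wx": 0, "wy": 0, "wz": 0, "gripper": 0}

```text
clock: 4.25
eef_pos: [0.4741, -0.0357, 0.1661]
eef_rot: [[-0.918, -0.397, -0.003], [-0.397, 0.918, -0.0], [0.003, 0.001, -1.0]]
force: [0.0, 0.6, -0.7]
finger_gap: 0.0439
```

```bash
python3 - <<'E'
from h import *
s=readout.sense(); print(s['clock'],s['eef_pos'],s['force'],s['finger_gap'])
S=get_image('scene'); save(S,'s4',(210,120,300,190),8)
E
```

```text
4.25 [ 0.47409489 -0.03565853  0.16606069] [ 0.02536256  0.64274406 -0.74793097] 0.043940279618640374
```

View pics/s4.png

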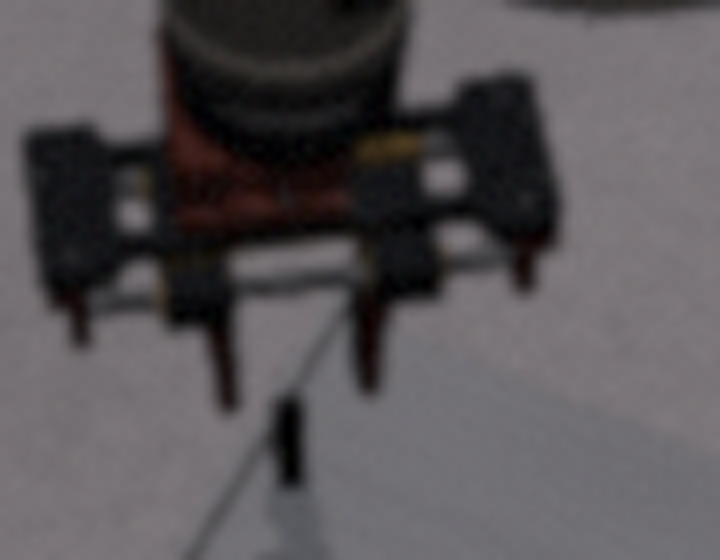

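The post top (pixel 246, 170) stands midway between the fingers. Next I descend and close.

Emit:
arm_command:
  deltas:
    - {"dx": 0, "dy": 0, "dz": 1.2, "wx": 0, "wy": 0, "wz": 0, "gripper": 0}
    - {"dx": 0, "dy": 0, "dz": 1.2, "wx": 0, "wy": 0, "wz": 0, "gripper": 0}
    - {"dx": 0, "dy": 0, "dz": 1.2, "wx": 0, "wy": 0, "wz": 0, "gripper": 0}
    - {"dx": 0, "dy": 0, "dz": 1.0, "wx": 0, "wy": 0, "wz": 0, "gripper": 0}
    - {"dx": 0, "dy": 0, "dz": 0, "wx": 0, "wy": 0, "wz": 0, "gripper": 0}
    - {"dx": 0, "dy": 0, "dz": 0, "wx": 0, "wy": 0, "wz": 0, "gripper": 1}
    - {"dx": 0, "dy": 0, "dz": 0, "wx": 0, "wy": 0, "wz": 0, "gripper": 1}
    - {"dx": 0, "dy": 0, "dz": 0, "wx": 0, "wy": 0, "wz": 0, "gripper": 1}
    - {"dx": 0, "dy": 0, "dz": 0, "wx": 0, "wy": 0, "wz": 0, "gripper": 1}
    - {"dx": 0, "dy": 0, "dz": 0, "wx": 0, "wy": 0, "wz": 0, "gripper": 1}
    - {"dx": 0, "dy": 0, "dz": 0, "wx": 0, "wy": 0, "wz": 0, "gripper": 1}
  squeeze: 15

```text
clock: 5.22
eef_pos: [0.4757, -0.036, 0.1222]
eef_rot: [[-0.918, -0.398, 0.001], [-0.398, 0.918, -0.0], [-0.001, -0.001, -1.0]]
force: [0.4, -1.9, 3.2]
finger_gap: 0.0136
```

Emit:
arm_command:
  deltas:
    - {"dx": -0.018, "dy": 0.6, "dz": 0, "wx": 0, "wy": 0, "wz": 0.06, "gripper": 1}
    - {"dx": -0.018, "dy": 0.6, "dz": 0, "wx": 0, "wy": 0, "wz": 0.06, "gripper": 1}
    - {"dx": -0.018, "dy": 0.6, "dz": 0, "wx": 0, "wy": 0, "wz": 0.06, "gripper": 1}
    - {"dx": -0.018, "dy": 0.6, "dz": 0, "wx": 0, "wy": 0, "wz": 0.06, "gripper": 1}
    - {"dx": -0.018, "dy": 0.6, "dz": 0, "wx": 0, "wy": 0, "wz": 0.06, "gripper": 1}
    - {"dx": -0.018, "dy": 0.6, "dz": 0, "wx": 0, "wy": 0, "wz": 0.06, "gripper": 1}
    - {"dx": -0.018, "dy": 0.6, "dz": 0, "wx": 0, "wy": 0, "wz": 0.06, "gripper": 1}
    - {"dx": -0.018, "dy": 0.6, "dz": 0, "wx": 0, "wy": 0, "wz": 0.06, "gripper": 1}
    - {"dx": -0.018, "dy": 0.6, "dz": 0, "wx": 0, "wy": 0, "wz": 0.06, "gripper": 1}
    - {"dx": 0, "dy": 0, "dz": 0, "wx": 0, "wy": 0, "wz": 0, "gripper": 1}

```text
clock: 6.05
eef_pos: [0.4695, 0.0174, 0.1222]
eef_rot: [[-0.991, 0.132, 0.003], [0.132, 0.991, -0.001], [-0.003, -0.0, -1.0]]
force: [3.8, -3.6, 0.2]
finger_gap: 0.0136
```

```bash
cat > st.py <<'E'
from h import *
AX=np.array([.5676,.0041]);YAW=-.2014
def st():
    s=readout.sense();d=np.array(s['eef_pos'])[:2]-AX
    R=np.array(s['eef_rot']); f=R.T@np.array(s['force'])
    a=np.arctan2(d[1],d[0])-np.pi-YAW; a=(a+np.pi)%(2*np.pi)-np.pi
    b=np.arctan2(R[1,0],R[0,0])-np.pi-YAW; b=(b+np.pi)%(2*np.pi)-np.pi
    print('t',round(s['clock'],2),'a',round(a,3),'tool a',round(b,3),'R',round(np.hypot(*d),4),'z',s['eef_pos'][2].round(4),'ftool',f.round(1),'gap',round(s['finger_gap'],4))
E
python3 - <<'E'
from st import *
st()
S=get_image('scene'); save(S,'s5',(220,150,320,225),8)
for n in('cam_high','plunger_tip','cam_axis'): print(n,mark_of(n,'scene')[:2])
E
```

```text
t 6.05 a 0.067 tool a 0.069 R 0.099 z 0.1222 ftool [-4.2 -3.  -0.2] gap 0.0136
cam_high [{'at': [249.0, 193.4], 'conf': 0.55}]
plunger_tip [{'at': [259.0, 208.3], 'conf': 0.44}]
cam_axis [{'at': [254.6, 207.7], 'conf': 0.63}]
```

View pics/s5.png

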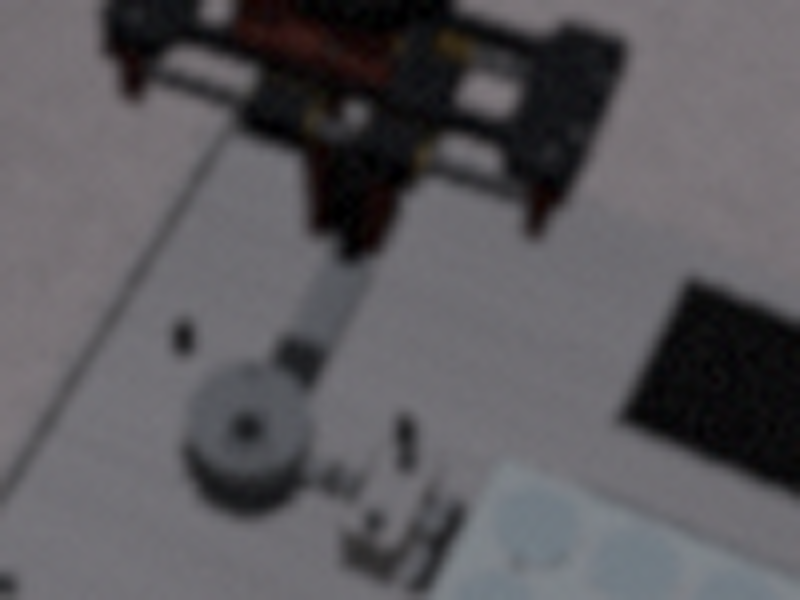

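Emit:
arm_command:
  deltas:
    - {"dx": -0.03, "dy": 0.6, "dz": 0, "wx": 0, "wy": 0, "wz": 0.06, "gripper": 1}
    - {"dx": -0.03, "dy": 0.6, "dz": 0, "wx": 0, "wy": 0, "wz": 0.06, "gripper": 1}
    - {"dx": -0.03, "dy": 0.6, "dz": 0, "wx": 0, "wy": 0, "wz": 0.06, "gripper": 1}
    - {"dx": -0.03, "dy": 0.6, "dz": 0, "wx": 0, "wy": 0, "wz": 0.06, "gripper": 1}
    - {"dx": -0.03, "dy": 0.6, "dz": 0, "wx": 0, "wy": 0, "wz": 0.06, "gripper": 1}
    - {"dx": -0.02, "dy": 0.6, "dz": 0, "wx": 0, "wy": 0, "wz": 0.06, "gripper": 1}
    - {"dx": -0.02, "dy": 0.6, "dz": 0, "wx": 0, "wy": 0, "wz": 0.06, "gripper": 1}
    - {"dx": -0.02, "dy": 0.6, "dz": 0, "wx": 0, "wy": 0, "wz": 0.06, "gripper": 1}
    - {"dx": -0.02, "dy": 0.6, "dz": 0, "wx": 0, "wy": 0, "wz": 0.06, "gripper": 1}
    - {"dx": -0.02, "dy": 0.6, "dz": 0, "wx": 0, "wy": 0, "wz": 0.06, "gripper": 1}
    - {"dx": 0, "dy": 0, "dz": 0, "wx": 0, "wy": 0, "wz": 0, "gripper": 1}

```text
clock: 7.17
eef_pos: [0.4941, 0.0697, 0.1221]
eef_rot: [[-0.744, 0.669, 0.001], [0.669, 0.744, -0.001], [-0.002, -0.0, -1.0]]
force: [-0.3, -5.1, 4.7]
finger_gap: 0.0136
```

```bash
python3 - <<'E'
from st import *
st()
T=get_image('top'); save(T,'t6',(220,130,320,205),8)
S=get_image('scene'); save(S,'s6',(220,150,320,225),8)
for n in('cam_high','plunger_tip','cam_axis'): 
  for c in ('scene','top'):print(c,n,mark_of(n,c)[:2])
E
```

```text
t 7.17 a -0.527 tool a -0.531 R 0.0985 z 0.1221 ftool [-3.2 -4.  -4.7] gap 0.0136
scene cam_high [{'at': [253.7, 198.3], 'conf': 0.54}]
top cam_high [{'at': [260.3, 181.1], 'conf': 0.73}]
scene plunger_tip [{'at': [261.3, 206.9], 'conf': 0.59}]
top plunger_tip []
scene cam_axis [{'at': [251.2, 207.7], 'conf': 0.75}, {'at': [148.2, 152.4], 'conf': 0.38}]
top cam_axis [{'at': [259.7, 172.5], 'conf': 0.59}]
```

View pics/s6.png

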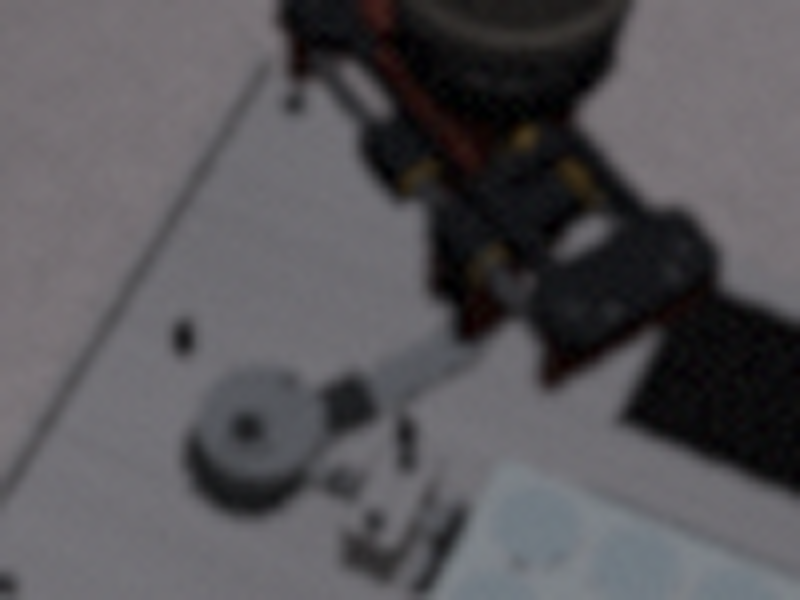

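View pics/t6.png

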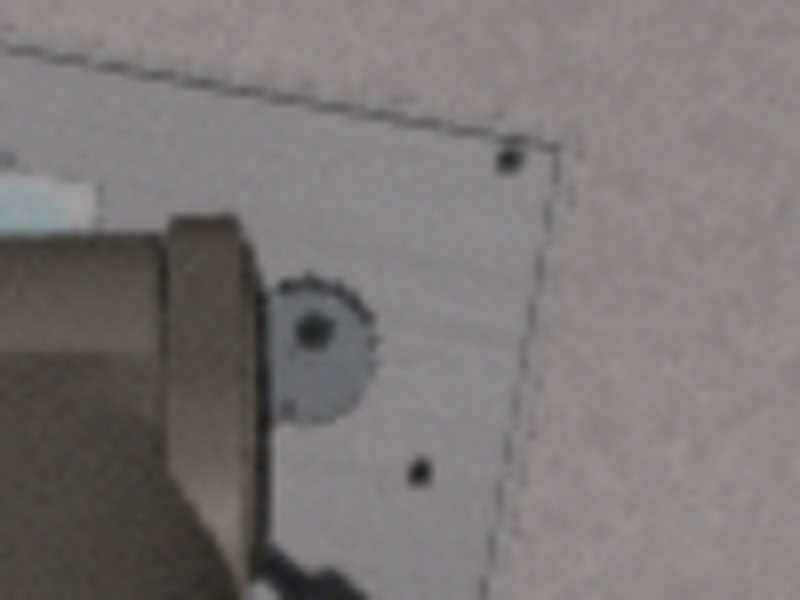

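```bash
cat >> st.py <<'E'
def ang(cam,bolt,punch):
    im=get_image(cam); b=at_z(im,bolt,.126)[:2]; p=at_z(im,punch,.124)[:2]
    for o,l in((b,'bolt'),(AX,'AX')):
        d=p-o; th=np.arctan2(d[1],d[0]); print(cam,l,'r',np.hypot(*d).round(4),'short of plunger',np.round((th-(np.pi/2+YAW)+np.pi/2)%(2*np.pi)-np.pi/2,3))
E
python3 - <<'E'
from st import *
ang('top',(259.4,171.25),(256,180.9));ang('scene',(250.75,203.6),(255.6,197.5))
ang('top',(259.1,171.2),(190+378/5,130+248/5))
E
```

```text
top bolt r 0.0289 short of plunger 1.408
top AX r 0.0277 short of plunger 1.5
scene bolt r 0.0262 short of plunger 1.448
scene AX r 0.0237 short of plunger 1.461
top bolt r 0.0299 short of plunger 2.407
top AX r 0.0308 short of plunger 2.469
```

Emit:
arm_command:
  deltas:
    - {"dx": -0.02, "dy": 0.5, "dz": 0, "wx": 0, "wy": 0, "wz": 0.05, "gripper": 1}
    - {"dx": -0.02, "dy": 0.5, "dz": 0, "wx": 0, "wy": 0, "wz": 0.05, "gripper": 1}
    - {"dx": 0, "dy": 0, "dz": 0, "wx": 0, "wy": 0, "wz": 0, "gripper": 1}
    - {"dx": 0, "dy": 0, "dz": 0, "wx": 0, "wy": 0, "wz": 0, "gripper": 1}

```text
clock: 8.05
eef_pos: [0.5005, 0.0761, 0.1221]
eef_rot: [[-0.674, 0.739, 0.0], [0.739, 0.674, -0.001], [-0.001, -0.001, -1.0]]
force: [-0.6, -6.3, 6.1]
finger_gap: 0.014
```

```bash
python3 - <<'E'
from st import *
st()
E
```

```text
t 8.05 a -0.62 tool a -0.629 R 0.0984 z 0.1221 ftool [-4.3 -4.7 -6.1] gap 0.014
```

Emit:
arm_command:
  deltas:
    - {"dx": -0.026, "dy": -0.72, "dz": 0, "wx": 0, "wy": 0, "wz": -0.072, "gripper": 1}
    - {"dx": -0.026, "dy": -0.72, "dz": 0, "wx": 0, "wy": 0, "wz": -0.072, "gripper": 1}
    - {"dx": -0.026, "dy": -0.72, "dz": 0, "wx": 0, "wy": 0, "wz": -0.072, "gripper": 1}
    - {"dx": -0.026, "dy": -0.72, "dz": 0, "wx": 0, "wy": 0, "wz": -0.072, "gripper": 1}
    - {"dx": -0.026, "dy": -0.72, "dz": 0, "wx": 0, "wy": 0, "wz": -0.072, "gripper": 1}
    - {"dx": -0.026, "dy": -0.72, "dz": 0, "wx": 0, "wy": 0, "wz": -0.072, "gripper": 1}
    - {"dx": -0.026, "dy": -0.72, "dz": 0, "wx": 0, "wy": 0, "wz": -0.072, "gripper": 1}
    - {"dx": -0.026, "dy": -0.72, "dz": 0, "wx": 0, "wy": 0, "wz": -0.072, "gripper": 1}
    - {"dx": -0.026, "dy": -0.72, "dz": 0, "wx": 0, "wy": 0, "wz": -0.072, "gripper": 1}
    - {"dx": -0.026, "dy": -0.72, "dz": 0, "wx": 0, "wy": 0, "wz": -0.072, "gripper": 1}
    - {"dx": -0.026, "dy": -0.72, "dz": 0, "wx": 0, "wy": 0, "wz": -0.072, "gripper": 1}
    - {"dx": 0, "dy": 0, "dz": 0, "wx": 0, "wy": 0, "wz": 0, "gripper": 1}

```text
clock: 9.05
eef_pos: [0.4684, 0.0063, 0.1221]
eef_rot: [[-0.999, 0.037, 0.002], [0.037, 0.999, 0.0], [-0.002, 0.0, -1.0]]
force: [1.1, -4.1, 2.5]
finger_gap: 0.0134
```

```bash
python3 - <<'E'
from st import *
st()
E
```

```text
t 9.05 a 0.179 tool a 0.164 R 0.0993 z 0.1221 ftool [-1.3 -4.1 -2.4] gap 0.0134
```

Emit:
arm_command:
  deltas:
    - {"dx": -0.026, "dy": -0.72, "dz": 0, "wx": 0, "wy": 0, "wz": -0.072, "gripper": 1}
    - {"dx": -0.026, "dy": -0.72, "dz": 0, "wx": 0, "wy": 0, "wz": -0.072, "gripper": 1}
    - {"dx": -0.026, "dy": -0.72, "dz": 0, "wx": 0, "wy": 0, "wz": -0.072, "gripper": 1}
    - {"dx": -0.026, "dy": -0.72, "dz": 0, "wx": 0, "wy": 0, "wz": -0.072, "gripper": 1}
    - {"dx": -0.026, "dy": -0.72, "dz": 0, "wx": 0, "wy": 0, "wz": -0.072, "gripper": 1}
    - {"dx": -0.026, "dy": -0.72, "dz": 0, "wx": 0, "wy": 0, "wz": -0.072, "gripper": 1}
    - {"dx": 0, "dy": 0, "dz": 0, "wx": 0, "wy": 0, "wz": 0, "gripper": 1}
    - {"dx": 0, "dy": 0, "dz": 0, "wx": 0, "wy": 0, "wz": 0, "gripper": 1}

```text
clock: 9.72
eef_pos: [0.4754, -0.0353, 0.1221]
eef_rot: [[-0.925, -0.381, 0.0], [-0.381, 0.925, -0.0], [0.0, -0.0, -1.0]]
force: [-1.0, -4.0, 7.5]
finger_gap: 0.0132
```

```bash
python3 - <<'E'
from st import *
st()
S=get_image('scene'); save(S,'s7',(220,150,320,225),8)
E
```

```text
t 9.72 a 0.606 tool a 0.592 R 0.1003 z 0.1221 ftool [ 2.5 -3.4 -7.5] gap 0.0132
```

View pics/s7.png

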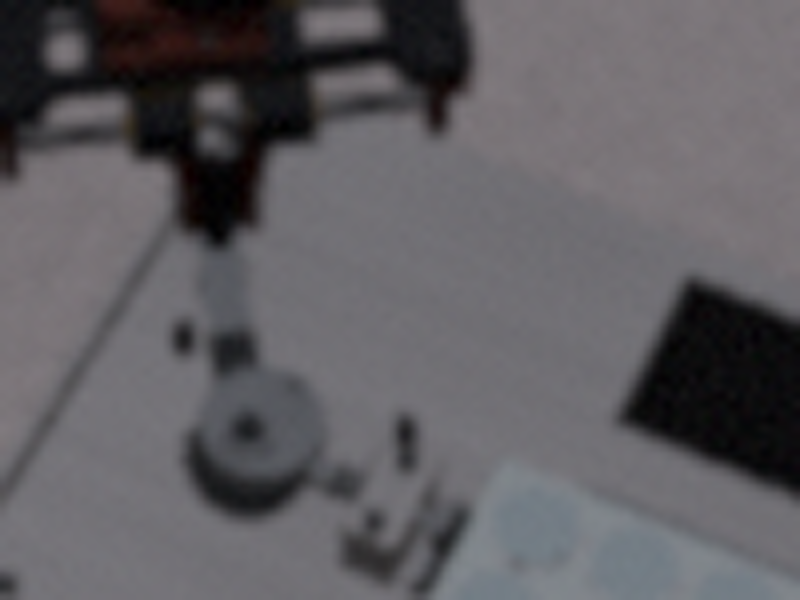

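Emit:
arm_command:
  deltas:
    - {"dx": -0.02, "dy": 0.6, "dz": 0, "wx": 0, "wy": 0, "wz": 0.06, "gripper": 1}
    - {"dx": -0.02, "dy": 0.6, "dz": 0, "wx": 0, "wy": 0, "wz": 0.06, "gripper": 1}
    - {"dx": -0.02, "dy": 0.6, "dz": 0, "wx": 0, "wy": 0, "wz": 0.06, "gripper": 1}
    - {"dx": -0.02, "dy": 0.6, "dz": 0, "wx": 0, "wy": 0, "wz": 0.06, "gripper": 1}
    - {"dx": -0.02, "dy": 0.6, "dz": 0, "wx": 0, "wy": 0, "wz": 0.06, "gripper": 1}
    - {"dx": -0.02, "dy": 0.6, "dz": 0, "wx": 0, "wy": 0, "wz": 0.06, "gripper": 1}
    - {"dx": -0.02, "dy": 0.6, "dz": 0, "wx": 0, "wy": 0, "wz": 0.06, "gripper": 1}
    - {"dx": -0.02, "dy": 0.6, "dz": 0, "wx": 0, "wy": 0, "wz": 0.06, "gripper": 1}
    - {"dx": -0.02, "dy": 0.6, "dz": 0, "wx": 0, "wy": 0, "wz": 0.06, "gripper": 1}
    - {"dx": -0.02, "dy": 0.6, "dz": 0, "wx": 0, "wy": 0, "wz": 0.06, "gripper": 1}
    - {"dx": -0.02, "dy": 0.6, "dz": 0, "wx": 0, "wy": 0, "wz": 0.06, "gripper": 1}
    - {"dx": -0.02, "dy": 0.6, "dz": 0, "wx": 0, "wy": 0, "wz": 0.06, "gripper": 1}
    - {"dx": -0.02, "dy": 0.6, "dz": 0, "wx": 0, "wy": 0, "wz": 0.06, "gripper": 1}
    - {"dx": -0.02, "dy": 0.6, "dz": 0, "wx": 0, "wy": 0, "wz": 0.06, "gripper": 1}
    - {"dx": 0, "dy": 0, "dz": 0, "wx": 0, "wy": 0, "wz": 0, "gripper": 1}
    - {"dx": 0, "dy": 0, "dz": 0, "wx": 0, "wy": 0, "wz": 0, "gripper": 1}

```text
clock: 11.1
eef_pos: [0.4782, 0.0453, 0.122]
eef_rot: [[-0.9, 0.435, 0.001], [0.435, 0.9, -0.002], [-0.001, -0.001, -1.0]]
force: [1.3, -9.1, 6.9]
finger_gap: 0.014
```

```bash
python3 - <<'E'
from st import *
st()
T=get_image('top'); save(T,'t8',(220,130,320,205),8)
S=get_image('scene'); save(S,'s8',(220,150,320,225),8)
for n in('cam_high','plunger_tip','cam_axis'): 
  for c in ('scene','top'):print(c,n,mark_of(n,c)[:2])
E
```

```text
t 11.1 a -0.231 tool a -0.249 R 0.0984 z 0.122 ftool [-5.1 -7.6 -6.9] gap 0.014
scene cam_high [{'at': [261.6, 203.6], 'conf': 0.69}]
top cam_high [{'at': [181.8, 159.1], 'conf': 0.72}]
scene plunger_tip []
top plunger_tip [{'at': [381.1, 145.0], 'conf': 0.43}]
scene cam_axis [{'at': [252.2, 201.2], 'conf': 0.86}, {'at': [403.5, 282.8], 'conf': 0.49}]
top cam_axis [{'at': [259.6, 171.0], 'conf': 0.84}]
```

View pics/s8.png

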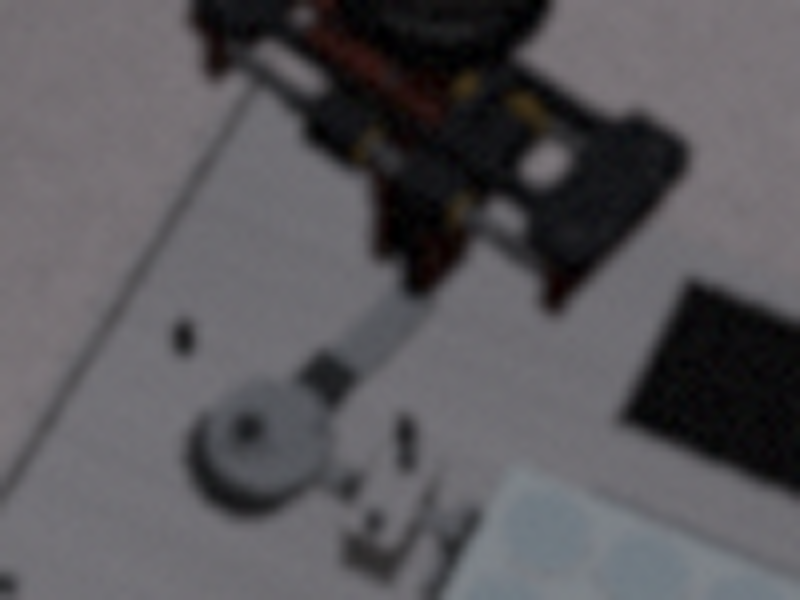

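View pics/t8.png

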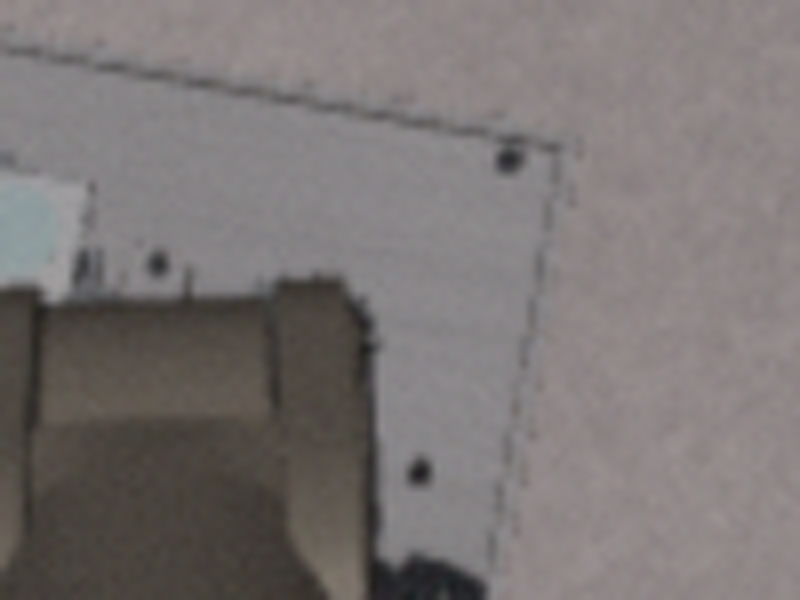

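Emit:
arm_command:
  deltas:
    - {"dx": -0.02, "dy": 0.6, "dz": 0, "wx": 0, "wy": 0, "wz": 0.06, "gripper": 1}
    - {"dx": -0.02, "dy": 0.6, "dz": 0, "wx": 0, "wy": 0, "wz": 0.06, "gripper": 1}
    - {"dx": -0.02, "dy": 0.6, "dz": 0, "wx": 0, "wy": 0, "wz": 0.06, "gripper": 1}
    - {"dx": -0.02, "dy": 0.6, "dz": 0, "wx": 0, "wy": 0, "wz": 0.06, "gripper": 1}
    - {"dx": 0, "dy": 0, "dz": 0, "wx": 0, "wy": 0, "wz": 0, "gripper": 1}
    - {"dx": 0, "dy": 0, "dz": 0, "wx": 0, "wy": 0, "wz": 0, "gripper": 1}

```text
clock: 12.0
eef_pos: [0.4914, 0.066, 0.122]
eef_rot: [[-0.771, 0.637, 0.001], [0.637, 0.771, -0.001], [-0.002, -0.0, -1.0]]
force: [1.3, -5.7, 5.6]
finger_gap: 0.0136
```

```bash
python3 - <<'E'
from st import *
st()
S=get_image('scene'); save(S,'s9',(220,160,320,235),8)
for n in('cam_high','plunger_tip','cam_axis'): 
  for c in ('scene',):print(c,n,mark_of(n,c)[:2])
m=mark_of('cam_high','scene')
if m: ang('scene',(250.75,203.6),m[0]['at'])
# predicted high positions
for r in (0,.2,.4,.6):
  th=np.pi/2+YAW+r; print(r,proj(S,(AX[0]+.027*np.cos(th),AX[1]+.027*np.sin(th),.124)).round(1),'crop',((proj(S,(AX[0]+.027*np.cos(th),AX[1]+.027*np.sin(th),.124))-[220,160])*8).round())
E
```

```text
t 12.0 a -0.481 tool a -0.489 R 0.0982 z 0.122 ftool [-4.7 -3.5 -5.6] gap 0.0136
scene cam_high [{'at': [259.3, 206.4], 'conf': 0.52}]
scene plunger_tip [{'at': [259.4, 210.3], 'conf': 0.38}]
scene cam_axis [{'at': [252.4, 202.5], 'conf': 0.62}]
scene bolt r 0.0265 short of plunger 0.139
scene AX r 0.0256 short of plunger 0.048
0 [259.6 206.9] crop [316. 375.]
0.2 [260.2 205.4] crop [321. 363.]
0.4 [260.4 203.8] crop [324. 351.]
0.6 [260.3 202.2] crop [323. 338.]
```

View pics/s9.png

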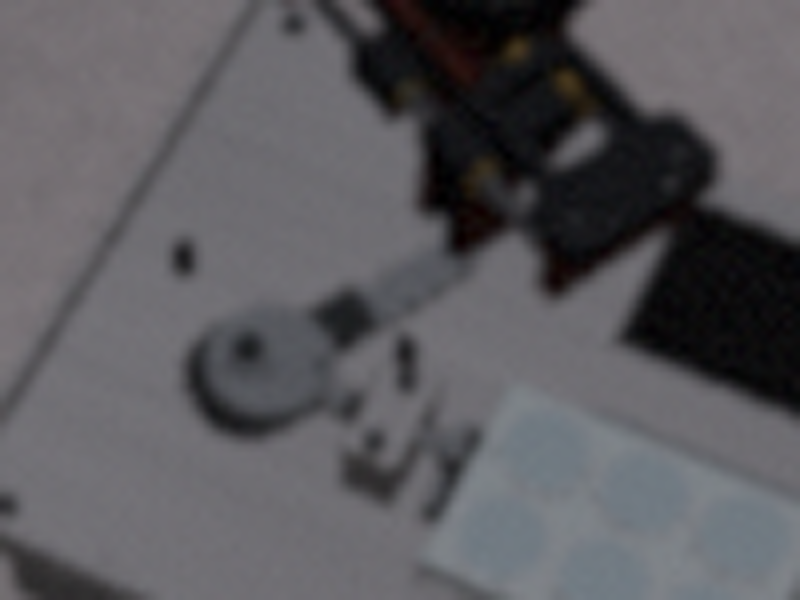

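Emit:
arm_command:
  deltas:
    - {"dx": -0.02, "dy": -0.6, "dz": 0, "wx": 0, "wy": 0, "wz": -0.06, "gripper": 1}
    - {"dx": -0.02, "dy": -0.6, "dz": 0, "wx": 0, "wy": 0, "wz": -0.06, "gripper": 1}
    - {"dx": -0.02, "dy": -0.6, "dz": 0, "wx": 0, "wy": 0, "wz": -0.06, "gripper": 1}
    - {"dx": -0.02, "dy": -0.6, "dz": 0, "wx": 0, "wy": 0, "wz": -0.06, "gripper": 1}
    - {"dx": -0.02, "dy": -0.6, "dz": 0, "wx": 0, "wy": 0, "wz": -0.06, "gripper": 1}
    - {"dx": -0.02, "dy": -0.6, "dz": 0, "wx": 0, "wy": 0, "wz": -0.06, "gripper": 1}
    - {"dx": -0.02, "dy": -0.6, "dz": 0, "wx": 0, "wy": 0, "wz": -0.06, "gripper": 1}
    - {"dx": -0.02, "dy": -0.6, "dz": 0, "wx": 0, "wy": 0, "wz": -0.06, "gripper": 1}
    - {"dx": -0.02, "dy": -0.6, "dz": 0, "wx": 0, "wy": 0, "wz": -0.06, "gripper": 1}
    - {"dx": -0.02, "dy": -0.6, "dz": 0, "wx": 0, "wy": 0, "wz": -0.06, "gripper": 1}
    - {"dx": -0.02, "dy": -0.6, "dz": 0, "wx": 0, "wy": 0, "wz": -0.06, "gripper": 1}
    - {"dx": -0.02, "dy": -0.6, "dz": 0, "wx": 0, "wy": 0, "wz": -0.06, "gripper": 1}
    - {"dx": -0.02, "dy": -0.6, "dz": 0, "wx": 0, "wy": 0, "wz": -0.06, "gripper": 1}
    - {"dx": -0.02, "dy": -0.6, "dz": 0, "wx": 0, "wy": 0, "wz": -0.06, "gripper": 1}
    - {"dx": 0, "dy": 0, "dz": 0, "wx": 0, "wy": 0, "wz": 0, "gripper": 1}
    - {"dx": 0, "dy": 0, "dz": 0, "wx": 0, "wy": 0, "wz": 0, "gripper": 0}
    - {"dx": 0, "dy": 0, "dz": 0, "wx": 0, "wy": 0, "wz": 0, "gripper": 0}
    - {"dx": 0, "dy": 0, "dz": 0, "wx": 0, "wy": 0, "wz": 0, "gripper": 0}
    - {"dx": 0, "dy": 0, "dz": 0, "wx": 0, "wy": 0, "wz": 0, "gripper": 0}

```text
clock: 13.88
eef_pos: [0.469, -0.011, 0.1213]
eef_rot: [[-0.988, -0.153, -0.001], [-0.153, 0.988, 0.0], [0.001, 0.0, -1.0]]
force: [-0.4, 0.4, 0.2]
finger_gap: 0.0365
```

```bash
python3 - <<'E'
from st import *
st()
E
```

```text
t 13.88 a 0.354 tool a 0.355 R 0.0998 z 0.1213 ftool [ 0.4  0.5 -0.2] gap 0.0365
```

Emit:
arm_command:
  deltas:
    - {"dx": 0, "dy": 0, "dz": -1.5, "wx": 0, "wy": 0, "wz": 0, "gripper": 0}
    - {"dx": 0, "dy": 0, "dz": -2.5, "wx": 0, "wy": 0, "wz": 0, "gripper": 0}
    - {"dx": 0, "dy": 0, "dz": -2.5, "wx": 0, "wy": 0, "wz": 0, "gripper": 0}
    - {"dx": 0, "dy": -1, "dz": 0, "wx": 0, "wy": 0, "wz": 0, "gripper": 0}
    - {"dx": 0, "dy": -3, "dz": 0, "wx": 0, "wy": 0, "wz": 0, "gripper": 0}
    - {"dx": 0, "dy": -3, "dz": 0, "wx": 0, "wy": 0, "wz": 0, "gripper": 0}
    - {"dx": 0, "dy": -3, "dz": 0, "wx": 0, "wy": 0, "wz": 0, "gripper": 0}
    - {"dx": 0, "dy": -3, "dz": 0, "wx": 0, "wy": 0, "wz": 0, "gripper": 0}
    - {"dx": 0, "dy": -3, "dz": 0, "wx": 0, "wy": 0, "wz": 0, "gripper": 0}
    - {"dx": 0, "dy": -3, "dz": 0, "wx": 0, "wy": 0, "wz": 0, "gripper": 0}
    - {"dx": 0, "dy": -3, "dz": 0, "wx": 0, "wy": 0, "wz": 0, "gripper": 0}
    - {"dx": 0, "dy": -3, "dz": 0, "wx": 0, "wy": 0, "wz": 0, "gripper": 0}
    - {"dx": 0, "dy": 0, "dz": 0, "wx": 0, "wy": 0, "wz": 0, "gripper": 0}

```text
clock: 14.97
eef_pos: [0.5068, -0.2652, 0.1863]
eef_rot: [[-0.989, -0.146, -0.0], [-0.146, 0.989, -0.004], [0.001, -0.004, -1.0]]
force: [-0.7, -0.7, 0.4]
finger_gap: 0.0437
```

```bash
cat > look.py <<'E'
from st import *
import sys
def look(n):
    for c in ('top','scene'):
        ims=[get_image(c) for _ in range(4)]; a=np.mean([i['img'].astype(float) for i in ims],0)
        x,y=(240,155) if c=='top' else (232,185)
        cr=a[y:y+42,x:x+56]; cr=cv2.resize(cr,None,fx=14,fy=14,interpolation=cv2.INTER_CUBIC)
        lo,hi=np.percentile(cr,[1,99]); cr=np.clip((cr-lo)/(hi-lo)*255,0,255)[:,:,::-1]
        cv2.imwrite(f'pics/{n}_{c}.png',cr)
        for k in('cam_high','plunger_tip','cam_axis'): 
            print(c,k,[(np.round(q['at'],1).tolist(),round(q['conf'],2)) for q in mark_of(k,c)[:2]])
    save(get_image('top'),n+'_plate',(160,130,310,242),5)
    st()
E
python3 -c "
from look import *
look('k1')"
```

```text
top cam_high [([245.4, 172.7], 0.81)]
top plunger_tip [([250.2, 170.3], 0.45), ([185.0, 161.3], 0.37)]
top cam_axis [([263.7, 171.4], 0.62)]
scene cam_high [([258.7, 204.9], 0.57)]
scene plunger_tip [([262.8, 210.6], 0.48)]
scene cam_axis [([254.0, 204.0], 0.89)]
t 15.72 a 1.548 tool a 0.355 R 0.2694 z 0.1867 ftool [ 0.9  0.3 -0.1] gap 0.0437[ WARN:0@2.762] global loadsave.cpp:1063 imwrite_ Unsupported depth image for selected encoder is fallbacked to CV_8U.
```

View pics/k1_top.png

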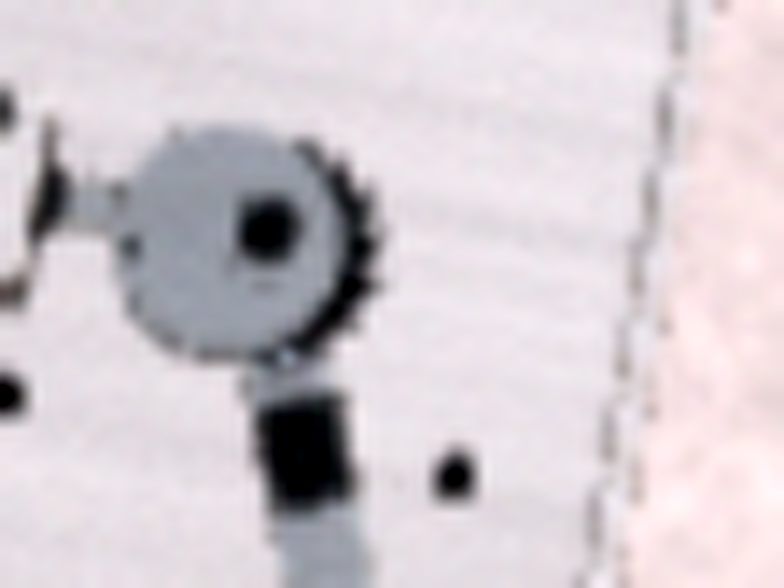

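View pics/k1_scene.png

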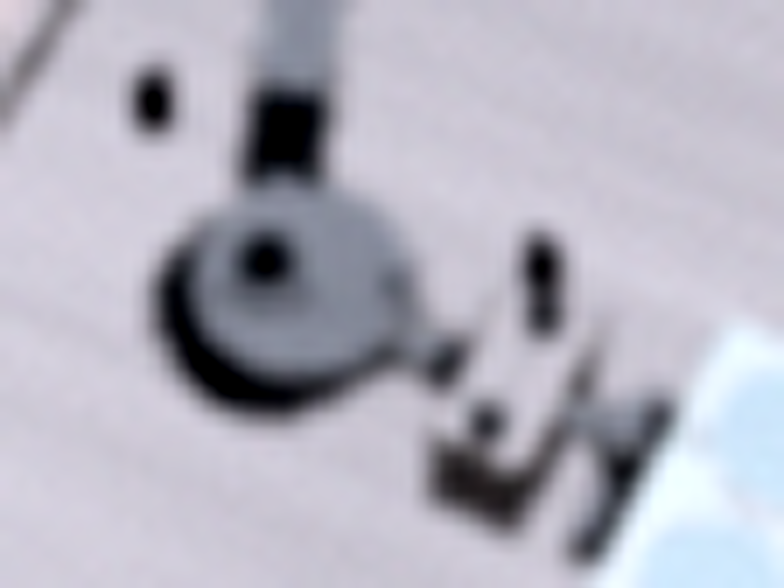

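View pics/k1_plate.png

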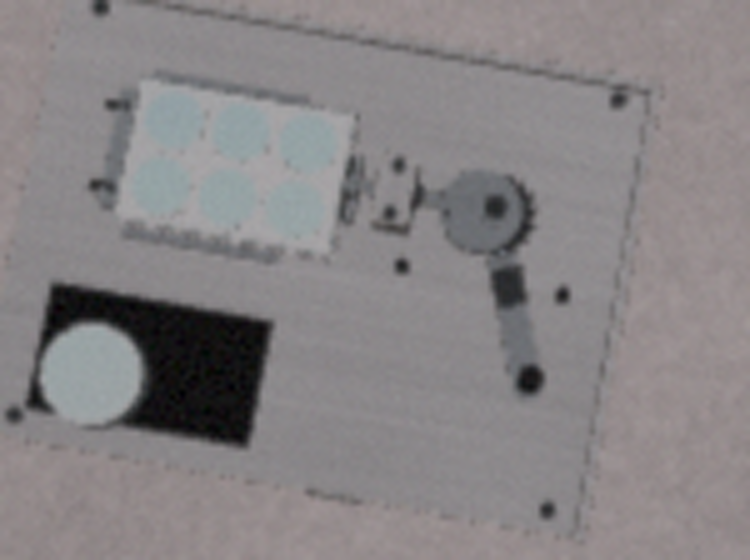

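```bash
python3 - <<'E'
from st import *
ang('top',(259.2,171.29),(249.36,172.5));ang('scene',(251,203.57),(260.57,205.36))
# disc centre / post / screws for direction: plunger direction in top image
T=get_image('top')
th=np.pi/2+YAW
print(proj(T,(*AX,.126)),proj(T,(AX[0]+.027*np.cos(th),AX[1]+.027*np.sin(th),.124)))
p=at_z(T,(160+530/5,130+379/5),.157)[:2]-AX; print('post a',np.arctan2(p[1],p[0])-np.pi-YAW+2*np.pi,np.hypot(*p))
b=at_z(T,(259.2,171.29),.126)[:2]; c=at_z(T,(240+232/14,155+243/14),.124)[:2];d=c-b
print('disc c', np.hypot(*d), np.arctan2(d[1],d[0])-th)
E
```

```text
top bolt r 0.028 short of plunger 0.29
top AX r 0.0257 short of plunger 0.288
scene bolt r 0.0286 short of plunger 0.285
scene AX r 0.0281 short of plunger 0.216
[258.3958574 171.3961263] [248.98835742 169.85076327]
post a 0.3723370307427043 0.10167400195355765
disc c 0.00788618152649152 0.5289481155411364
```

The top view shows the punch mark at about (249.4, 172.5), 0.29 rad short of the plunger. I'll regrip for the last stroke.

Emit:
arm_command:
  deltas:
    - {"dx": 0, "dy": 3, "dz": 0, "wx": 0, "wy": 0, "wz": 0, "gripper": 0}
    - {"dx": 0, "dy": 3, "dz": 0, "wx": 0, "wy": 0, "wz": 0, "gripper": 0}
    - {"dx": 0, "dy": 3, "dz": 0, "wx": 0, "wy": 0, "wz": 0, "gripper": 0}
    - {"dx": 0, "dy": 3, "dz": 0, "wx": 0, "wy": 0, "wz": 0, "gripper": 0}
    - {"dx": 0, "dy": 3, "dz": 0, "wx": 0, "wy": 0, "wz": 0, "gripper": 0}
    - {"dx": 0, "dy": 3, "dz": 0, "wx": 0, "wy": 0, "wz": 0, "gripper": 0}
    - {"dx": 0, "dy": 3, "dz": 0, "wx": 0, "wy": 0, "wz": 0, "gripper": 0}
    - {"dx": 0, "dy": 3, "dz": 0, "wx": 0, "wy": 0, "wz": 0, "gripper": 0}
    - {"dx": 0, "dy": 1, "dz": 0, "wx": 0, "wy": 0, "wz": 0, "gripper": 0}
    - {"dx": 0, "dy": 0, "dz": 0, "wx": 0, "wy": 0, "wz": 0, "gripper": 0}
    - {"dx": 0, "dy": 0, "dz": 0, "wx": 0, "wy": 0, "wz": 0, "gripper": 0}

```text
clock: 16.78
eef_pos: [0.4697, -0.0121, 0.1868]
eef_rot: [[-0.988, -0.153, 0.0], [-0.153, 0.988, -0.0], [-0.0, -0.0, -1.0]]
force: [0.5, -0.6, 0.2]
finger_gap: 0.044
```

```bash
python3 - <<'E'
from st import *
st()
S=get_image('scene'); save(S,'s10',(210,120,300,190),8)
E
```

```text
t 16.78 a 0.365 tool a 0.355 R 0.0993 z 0.1868 ftool [-0.4 -0.6 -0.2] gap 0.044
```

View pics/s10.png

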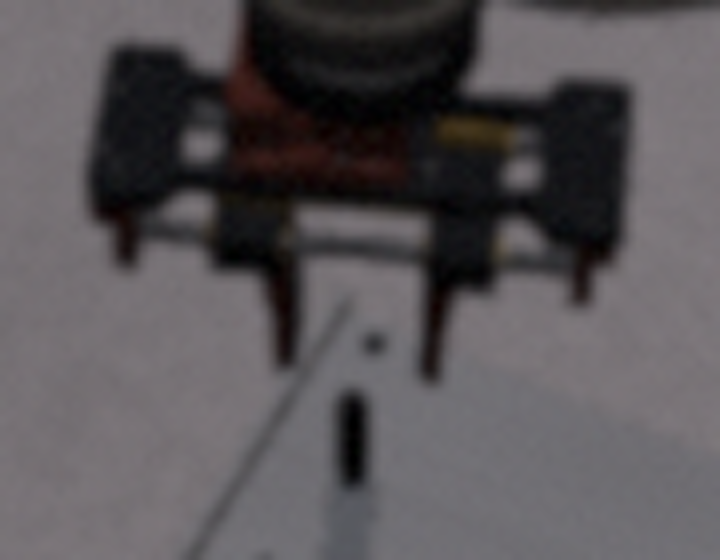

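Emit:
arm_command:
  deltas:
    - {"dx": 0, "dy": 0, "dz": 1.5, "wx": 0, "wy": 0, "wz": 0, "gripper": 0}
    - {"dx": 0, "dy": 0, "dz": 2, "wx": 0, "wy": 0, "wz": 0, "gripper": 0}
    - {"dx": 0, "dy": 0, "dz": 1.5, "wx": 0, "wy": 0, "wz": 0, "gripper": 0}
    - {"dx": 0, "dy": 0, "dz": 1.5, "wx": 0, "wy": 0, "wz": 0, "gripper": 0}
    - {"dx": 0, "dy": 0, "dz": 0, "wx": 0, "wy": 0, "wz": 0, "gripper": 1}
    - {"dx": 0, "dy": 0, "dz": 0, "wx": 0, "wy": 0, "wz": 0, "gripper": 1}
    - {"dx": 0, "dy": 0, "dz": 0, "wx": 0, "wy": 0, "wz": 0, "gripper": 1}
    - {"dx": 0, "dy": 0, "dz": 0, "wx": 0, "wy": 0, "wz": 0, "gripper": 1}
    - {"dx": 0, "dy": 0, "dz": 0, "wx": 0, "wy": 0, "wz": 0, "gripper": 1}
    - {"dx": -0.02, "dy": 0.5, "dz": 0, "wx": 0, "wy": 0, "wz": 0.05, "gripper": 1}
    - {"dx": -0.02, "dy": 0.5, "dz": 0, "wx": 0, "wy": 0, "wz": 0.05, "gripper": 1}
    - {"dx": -0.02, "dy": 0.5, "dz": 0, "wx": 0, "wy": 0, "wz": 0.05, "gripper": 1}
    - {"dx": -0.02, "dy": 0.5, "dz": 0, "wx": 0, "wy": 0, "wz": 0.05, "gripper": 1}
    - {"dx": 0, "dy": 0, "dz": 0, "wx": 0, "wy": 0, "wz": 0, "gripper": 1}
    - {"dx": 0, "dy": 0, "dz": 0, "wx": 0, "wy": 0, "wz": 0, "gripper": 1}

```text
clock: 18.08
eef_pos: [0.4694, 0.0075, 0.1225]
eef_rot: [[-0.999, 0.047, 0.002], [0.047, 0.999, -0.0], [-0.002, -0.0, -1.0]]
force: [-1.0, -4.4, 4.0]
finger_gap: 0.0136
```

```bash
python3 -c "
from look import *
look('k2')" 2>/dev/null
```

```text
top cam_high [([250.4, 169.0], 0.41)]
top plunger_tip []
top cam_axis [([261.3, 172.0], 0.74)]
scene cam_high [([259.1, 206.8], 0.62), ([330.3, 202.6], 0.59)]
scene plunger_tip [([258.9, 210.9], 0.64)]
scene cam_axis [([253.5, 204.6], 0.85), ([260.6, 208.4], 0.28)]
t 18.83 a 0.166 tool a 0.154 R 0.0983 z 0.1225 ftool [ 1.1 -4.7 -5.4] gap 0.0136
```

View pics/k2_scene.png

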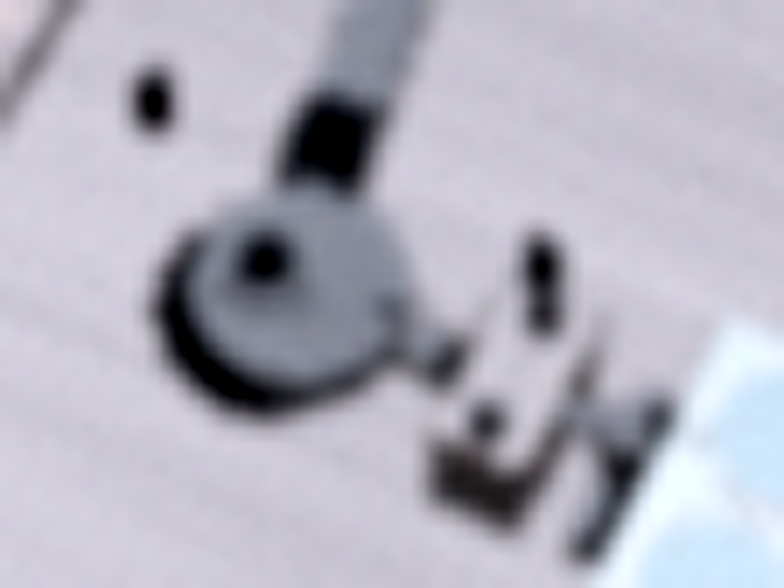

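View pics/k2_top.png

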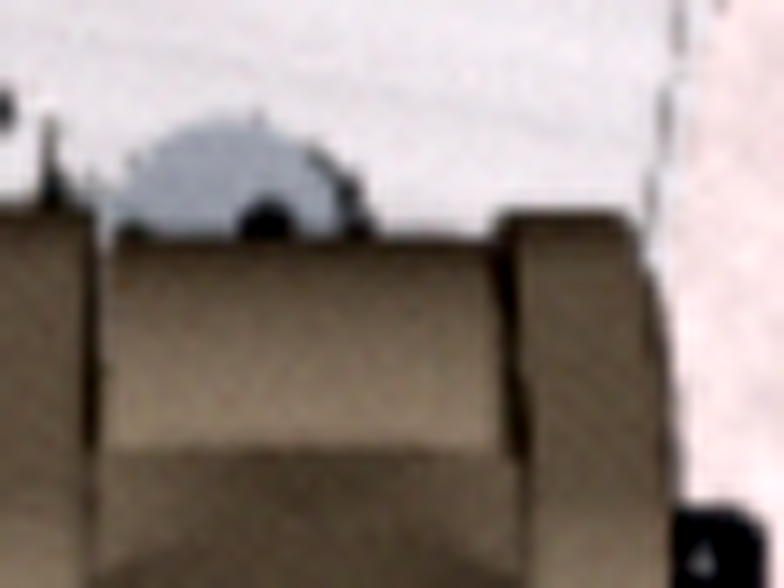

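```bash
python3 - <<'E'
from st import *
ang('top',(259.2,171.29),(240+134/14,155+228/14));ang('scene',(251,203.57),(232+397/14,185+306/14))
E
```

```text
top bolt r 0.0272 short of plunger 0.165
top AX r 0.0249 short of plunger 0.151
scene bolt r 0.0292 short of plunger 0.112
scene AX r 0.0291 short of plunger 0.042
```

Emit:
arm_command:
  deltas:
    - {"dx": -0.01, "dy": 0.4, "dz": 0, "wx": 0, "wy": 0, "wz": 0.04, "gripper": 1}
    - {"dx": -0.01, "dy": 0.4, "dz": 0, "wx": 0, "wy": 0, "wz": 0.04, "gripper": 1}
    - {"dx": -0.01, "dy": 0.4, "dz": 0, "wx": 0, "wy": 0, "wz": 0.04, "gripper": 1}
    - {"dx": 0, "dy": 0, "dz": 0, "wx": 0, "wy": 0, "wz": 0, "gripper": 1}
    - {"dx": 0, "dy": 0, "dz": 0, "wx": 0, "wy": 0, "wz": 0, "gripper": 1}

```text
clock: 19.35
eef_pos: [0.4708, 0.0199, 0.1225]
eef_rot: [[-0.986, 0.166, 0.002], [0.166, 0.986, 0.0], [-0.002, 0.0, -1.0]]
force: [-1.4, -4.6, 7.5]
finger_gap: 0.0139
```

```bash
python3 -c "
from look import *
look('k3')" 2>/dev/null
```

```text
top cam_high [([250.8, 166.2], 0.5)]
top plunger_tip [([129.8, 269.0], 0.64), ([255.9, 172.1], 0.59)]
top cam_axis [([258.4, 170.1], 0.8), ([101.3, 158.6], 0.45)]
scene cam_high [([256.3, 208.9], 0.59)]
scene plunger_tip [([261.7, 209.0], 0.49)]
scene cam_axis [([252.3, 204.5], 0.82), ([395.7, 222.2], 0.71)]
t 20.1 a 0.04 tool a 0.035 R 0.0981 z 0.1224 ftool [ 0.9 -2.6 -5.2] gap 0.0137
```

View pics/k3_scene.png

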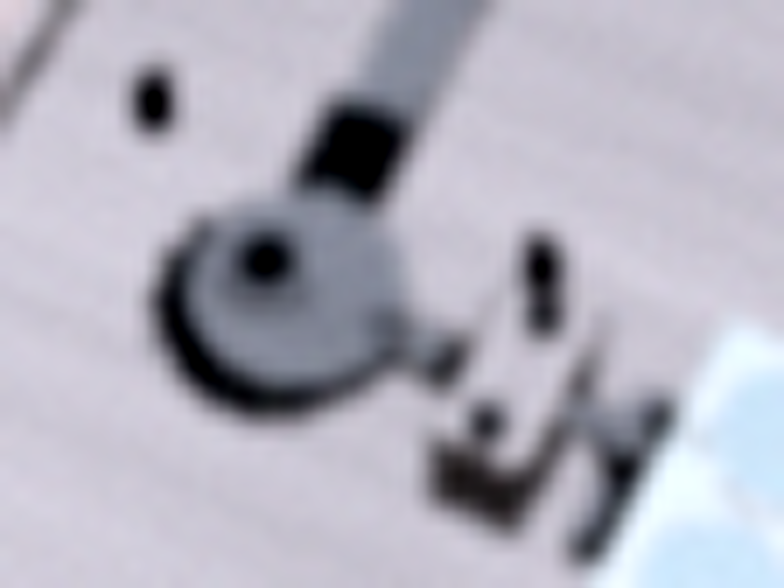

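View pics/k3_top.png

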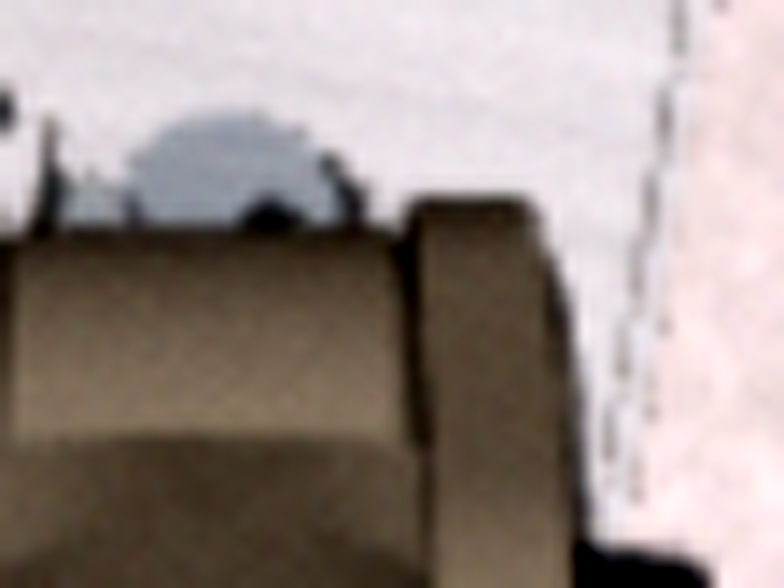

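```bash
python3 - <<'E'
from st import *
ang('top',(259.2,171.29),(240+133/14,155+210/14));ang('scene',(251,203.57),(232+388/14,185+326/14))
E
```

```text
top bolt r 0.0277 short of plunger 0.031
top AX r 0.0255 short of plunger 0.006
scene bolt r 0.0295 short of plunger -0.064
scene AX r 0.0297 short of plunger -0.132
```

Emit:
arm_command:
  deltas:
    - {"dx": 0, "dy": 0, "dz": 0, "wx": 0, "wy": 0, "wz": 0, "gripper": 0}
    - {"dx": 0, "dy": 0, "dz": 0, "wx": 0, "wy": 0, "wz": 0, "gripper": 0}
    - {"dx": 0, "dy": 0, "dz": 0, "wx": 0, "wy": 0, "wz": 0, "gripper": 0}
    - {"dx": 0, "dy": 0, "dz": 0, "wx": 0, "wy": 0, "wz": 0, "gripper": 0}
    - {"dx": 0, "dy": 0, "dz": -1.5, "wx": 0, "wy": 0, "wz": 0, "gripper": 0}
    - {"dx": 0, "dy": 0, "dz": -2.5, "wx": 0, "wy": 0, "wz": 0, "gripper": 0}
    - {"dx": 0, "dy": 0, "dz": -2.5, "wx": 0, "wy": 0, "wz": 0, "gripper": 0}
    - {"dx": 0, "dy": -1, "dz": 0, "wx": 0, "wy": 0, "wz": 0, "gripper": 0}
    - {"dx": 0, "dy": -3, "dz": 0, "wx": 0, "wy": 0, "wz": 0, "gripper": 0}
    - {"dx": 0, "dy": -3, "dz": 0, "wx": 0, "wy": 0, "wz": 0, "gripper": 0}
    - {"dx": 0, "dy": -3, "dz": 0, "wx": 0, "wy": 0, "wz": 0, "gripper": 0}
    - {"dx": 0, "dy": -3, "dz": 0, "wx": 0, "wy": 0, "wz": 0, "gripper": 0}
    - {"dx": 0, "dy": -3, "dz": 0, "wx": 0, "wy": 0, "wz": 0, "gripper": 0}
    - {"dx": 0, "dy": -3, "dz": 0, "wx": 0, "wy": 0, "wz": 0, "gripper": 0}
    - {"dx": 0, "dy": -3, "dz": 0, "wx": 0, "wy": 0, "wz": 0, "gripper": 0}
    - {"dx": 0, "dy": -3, "dz": 0, "wx": 0, "wy": 0, "wz": 0, "gripper": 0}
    - {"dx": 0, "dy": -3, "dz": 0, "wx": 0, "wy": 0, "wz": 0, "gripper": 0}
    - {"dx": 0, "dy": 0, "dz": 0, "wx": 0, "wy": 0, "wz": 0, "gripper": 0}
    - {"dx": 0, "dy": 0, "dz": 0, "wx": 0, "wy": 0, "wz": 0, "gripper": 0}

```text
clock: 21.78
eef_pos: [0.4225, -0.2573, 0.1861]
eef_rot: [[-0.985, 0.17, -0.001], [0.17, 0.985, -0.0], [0.001, -0.0, -1.0]]
force: [0.5, 0.9, 0.3]
finger_gap: 0.0442
```

```bash
python3 -c "
from look import *
look('k4')" 2>/dev/null
```

```text
top cam_high [([251.7, 164.8], 0.82)]
top plunger_tip [([247.4, 171.0], 0.59)]
top cam_axis [([258.3, 171.3], 0.78), ([380.8, 147.6], 0.64)]
scene cam_high [([258.4, 207.8], 0.47), ([145.0, 150.8], 0.46)]
scene plunger_tip [([266.5, 209.6], 0.4)]
scene cam_axis [([253.0, 203.5], 0.65)]
t 22.53 a 1.266 tool a 0.035 R 0.2971 z 0.1867 ftool [-0.1  0.7  0.4] gap 0.044
```

View pics/k4_scene.png

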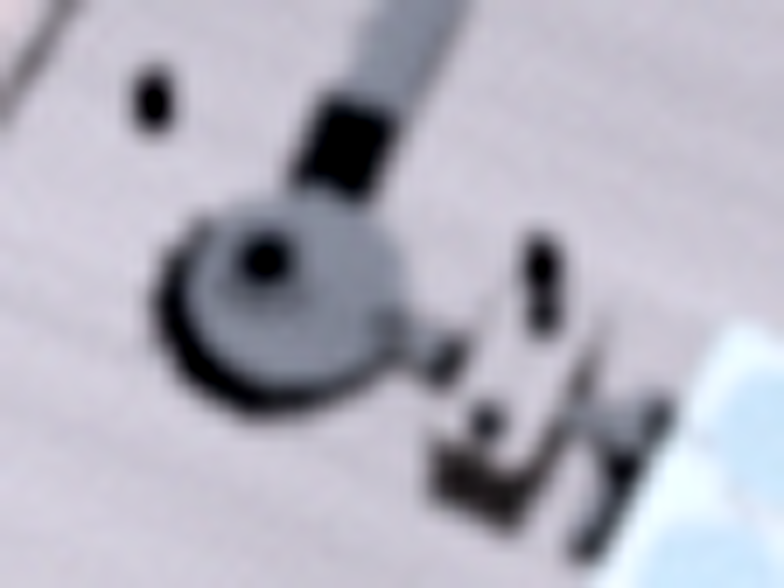

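View pics/k4_top.png

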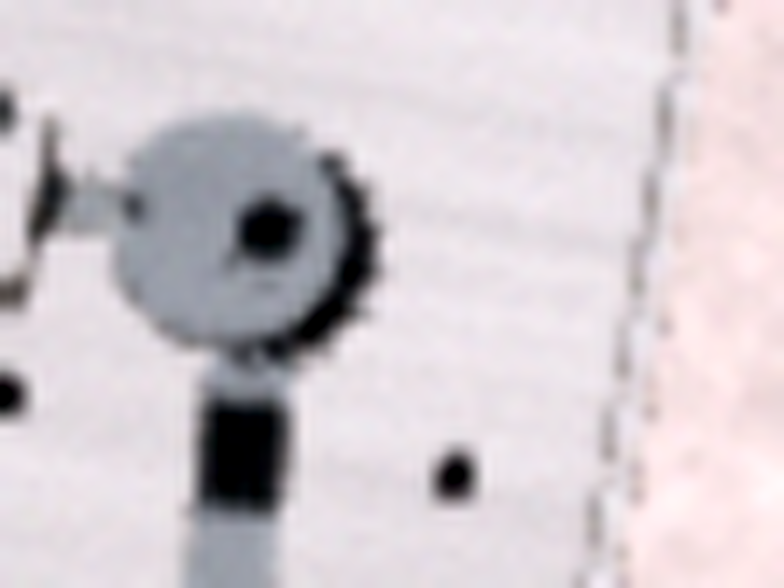

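View pics/k4_plate.png

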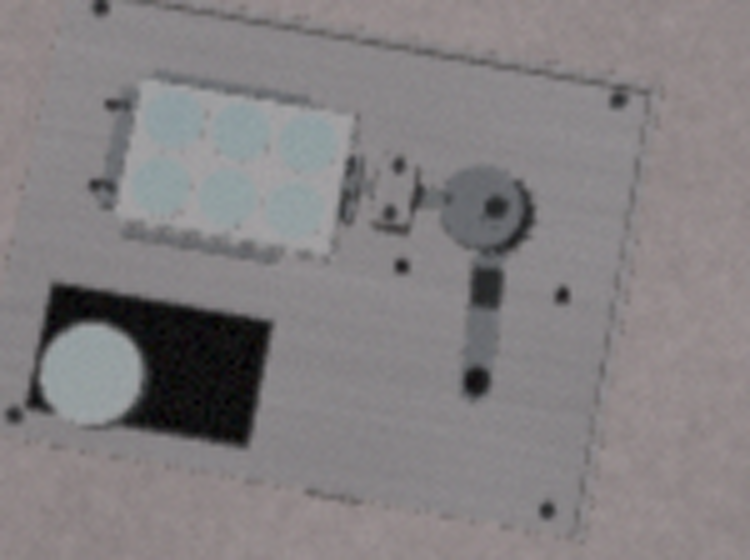

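```bash
python3 - <<'E'
from st import *
from scipy.optimize import least_squares
T=get_image('top')
uv=[(265.6,179.6),(256,180.9),(249.36,172.5),(240+136/14,155+206/14)]
P=np.array([at_z(T,u,.124)[:2] for u in uv])
for r in (None,.027,.028):
    f=(lambda x:np.hypot(*(P-x[:2]).T)-(x[2] if r is None else r))
    x=least_squares(f,[*AX,.027]).x; d=P-x[:2]
    print(r,x.round(4),f(x).round(4),(np.arctan2(d[:,1],d[:,0])-(np.pi/2+YAW)).round(3), proj(T,(x[0],x[1],.124)).round(2))
for z in(.118,.124,.126,.130): print(z,proj(T,(*AX,z)))
# plunger line check: rod centre at ball neck
r=at_z(T,(240+92/14,155+203/14),.118)[:2]; print('rod vs axis', np.arctan2(*(r-AX)[::-1])-(np.pi/2+YAW))
# plate edges -> yaw and home
pl=[(160+138/5,130+80/5),(160+357/5,130+117/5),(160+331/5,130+256/5),(160+117/5,130+216/5)]
Q=np.array([at_z(T,u,.111)[:2] for u in pl]); print(Q.round(4), np.hypot(*(Q[1]-Q[0])),np.hypot(*(Q[3]-Q[0])))
for a,b in((1,0),(2,3)): d=Q[b]-Q[a]; print('yaw',np.arctan2(d[1],d[0])-np.pi/2)
c=Q.mean(0); es=np.array([.6107,.2152]); n=np.array([-np.sin(YAW),np.cos(YAW)]); print('plate-stop dist',(es-c)@n, 'need .06375')
E
```

```text
None [0.5672 0.0009 0.0285] [ 0.0001 -0.0001  0.0003 -0.0003] [-3.891  1.388  0.266 -0.016] [259.51 171.62]
0.027 [0.5655 0.0022 0.027 ] [ 0.001  -0.0007  0.0005  0.0004] [-3.819  1.41   0.207 -0.087] [259.07 172.22]
0.028 [0.5667 0.0013 0.027 ] [ 0.0003 -0.0003  0.0004 -0.    ] [-3.868  1.395  0.247 -0.04 ] [259.36 171.82]
0.118 [258.34168571 171.87803285]
0.124 [258.3822343  171.51731619]
0.126 [258.3958574 171.3961263]
0.13 [258.42326587 171.15230303]
rod vs axis -0.024093117963267296
[[0.649  0.2055]
 [0.6245 0.0801]
 [0.544  0.0963]
 [0.57   0.2178]] 0.12784212334708692 0.07997776450215889
yaw -0.19297963841672527
yaw -0.21074605489936848
plate-stop dist 0.06672340786707995 need .06375
```

```bash
python3 - <<'E'
from st import *
ims=np.mean([get_image('top')['img'].astype(float) for _ in range(4)],0)
o=cv2.imread('pics/top0.png')[:,:,::-1].astype(float)
out=[]
for a in(o,ims):
    c=cv2.resize(a[138:180,172:218],None,fx=8,fy=8,interpolation=cv2.INTER_CUBIC);lo,hi=np.percentile(c,[1,99]);out.append(np.clip((c-lo)/(hi-lo)*255,0,255))
cv2.imwrite('pics/stop.png',np.hstack(out)[:,:,::-1].astype(np.uint8))
T=get_image('top')
sh=lambda l:(.54738+np.cos(YAW)*l[0]-np.sin(YAW)*l[1],.10518+np.sin(YAW)*l[0]+np.cos(YAW)*l[1],l[2])
st()
E
```

```text
t 22.83 a 1.266 tool a 0.034 R 0.2972 z 0.1866 ftool [-0.5 -0.9 -0.2] gap 0.0442
```

View pics/stop.png

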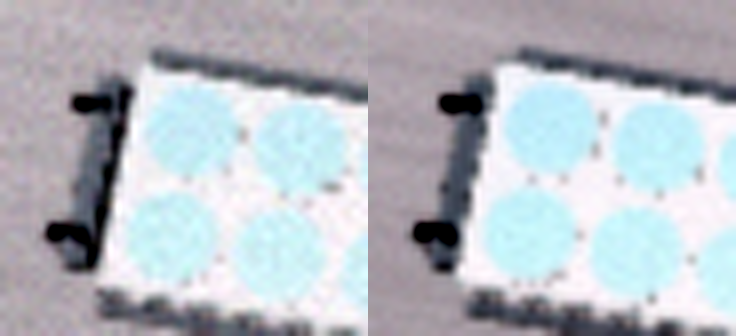

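The dark gap at the stop, visible at the start (left half), is gone (right half), so the plate is home. The punch mark stands on the plunger line and the arm is clear of everything.

```bash
python3 -c "
from station import workorder
print(workorder.close_job())"
```

```text
the job is handed in; nothing more can be done
None
```

The plate is clamped against the end stop and the job is handed in, at about 23 s of the 72 s allowed. I gripped only the lever's post and worked the eccentric round with three driving strokes. I let go once before the last stroke to look from above. After the last stroke I released the lever, lifted the gripper and moved it clear to the right.

**Last checks:**
- **Eccentric:** From above, the punch mark lies on the plunger line. Estimates of what was left ran from about −0.02 to +0.03 rad, and the lever's travel agreed at about 0.02. If the punch mark is taken nearer the axis, the fit gives up to −0.09 (past the high point).
- **Scene camera disagreed slightly:** It put the high point 0.06 to 0.13 rad past the plunger. The punch mark is hard to see there, merging with the ball, so I trusted the top view.
- **Plate:** The dark gap at the end stop seen at the start is gone. Its centre lies 152 mm from the cam axis, against 151.75 mm expected when home. My first shaker fit put it about 3 mm short, but that fit placed the shaker about 3 mm off along y.
- **Force:** The push at the post peaked near 7.6 N on the rise and fell to about 2.6 to 4.6 N at the end, as expected near the high point.

The dishes look undisturbed. I made no separate check of the things on the bench.

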